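Set the rocking saddle flat side down and lay the glass column to dry

TASK

The loose saddle of the drying cradle has been left rocking on its rounded back: stop it and set it upright, flat metal sole down, on the black rubber pad of the cradle, its notch in line with the fixed saddle's, and let go; do not stand it on the bare bench on the way, its sole must stay clean. Then lay the glass column centrally across the two saddles, its glass resting in both notches, without letting it drop, and leave the bottle, flask and screw cap where they stand.

Things in the scene. Friction and masses are not known exactly. Their poses are not given: they have to be found in the camera images.
- saddle: White block, metal sole, 110 g. Origin: sole's centre; x along notch, z up from sole. Sole 34 (x) by 50 mm (y), height 50; flat end faces y=+-25 (grip these), front x=+17, back (-x) rounded, radius 36 about the line x=11, z=23. V notch along the top, 32 wide, 14 deep. Starts rocking on its back, y level, +x up; settles with z 77 deg from vertical: turn that far about y to stand it up.
- cradle: Fixed stainless drying cradle: plate 210 mm (x) by 84 mm (y), 6 mm thick, on the bench; origin under the plate's centre, z up. A fixed white saddle (34 mm in x, 50 mm in y, 50 mm tall above the plate, the same V notch along x) stands centred at x = -55 mm; the flat rubber pad for the loose saddle is centred at x = +55 mm.
- cradle_pad (a point): Centre of the black rubber pad (36 by 52 mm, flush) on the plate's top face, 6 mm above the bench; axes as the cradle. The loose saddle's sole goes here with its x axis along the cradle's x (either way round).
- cradle_rest (a point): Where the middle of the column's axis lies when laid in both notches: midway between the saddles, 54 mm above the bench; axes as the cradle, x along the notches.
- column: Glass chromatography column, 150 g (varies), lying on the bench: glass tube of 20 mm diameter with a white six-sided plastic cap at each end (26 mm across flats, 25 mm long), 240 mm overall, 190 mm of bare glass between the caps. Origin at the middle of its axis, 13 mm above the bench as it lies; x along the axis. Grip it across the glass at its middle.
- bottle: Bystander: clear glass bottle, 74 mm diameter, 150 mm tall, origin at the centre of its foot.
- flask: Bystander: clear conical flask, 72 mm diameter at the foot, 115 mm tall, origin at the centre of its foot.
- screw_cap: Bystander: blue screw cap, 44 mm diameter, 25 mm tall, origin at the centre of its underside.
Not all that is in view belongs to the job. Of the things that look like the cradle, take the one that is farthest to the robot's left at the start.

How it is judged:
By the outcome, as a careful person would: the job done as asked, in the order asked, and still so for the second after the job is handed in, with the robot touching nothing.
It also fails if it takes over 67 s, if anything falls off the work surface, if the arm or the gripper's body presses on something with over 40 N, if the wrist force passes 120 N, or if a joint passes its speed limit or range.

ROBOT

A 7-joint arm with a two-finger parallel gripper is mounted at the origin on the work surface. World frame = base frame: x ahead of the robot, y to its left, z up, the work surface at z = 0. Lengths are in m, angles in rad, forces in N, time in s.
With the tool pointing down it reaches from about 0.35 to 0.9 m from the base axis. Payload 8.1 kg.
Tool frame: the origin (TCP) lies midway between the tips of the shut fingers; the grasp point (between the pads) lies 19 mm behind it (arm.hold_point_z is the distance from the TCP to the grasp point, in m); z points along the fingers, y is the direction in which the jaws open and shut (so a half turn about z gives the same grasp; the last joint's range is limited). The gripper opens to 92 mm and grips with 3 to 60 N. Pads are 19 mm wide; open, the fingers measure 130 mm over their backs; the gripper's body (75 mm by 190 mm) begins 47 mm behind the grasp point.
Start: joints at [1.009, 0.434, 0.025, 1.573, -0.012, 1.134, -0.075], TCP at [0.277, -0.56, 0.227] pointing down, gripper open.
Joint ranges: [-2.62, 2.62], [-0.44, 2.09], [-1.27, 1.32], [0.08, 2.57], [-1.32, 4.46], [0.12, 2], [-2.74, 2.74]. Speed limits (rad/s): [2.22, 2.22, 3.01, 3.01, 3.14, 3.14, 3.14].

INTERFACE

Orientations are given as a rotation vector (axis times angle).
In Python, from cell import arm gives the robot as it stands.
- The arm moves only by the shell command python3 -m pendant 'ROWS' [FORCE]. ROWS is JSON, a list of rows, each a list of 3 entries, a list of its own where there are three numbers: the shift along the tool's x, y, z in m, then the turn, a rotation vector about the tool's x, y, z in degrees, then the finger opening in m, from 0 to 0.0918. A call has 1 to 10 rows; each row shifts and turns the commanded pose from where the row before left it, along the tool's axes as they then stand; what a row does not reach is not made up. A row lasts 1/8 s, in which the tool goes at most 62.5 mm and 10.7 degrees, less where a joint would pass 70% of its speed; a pose out of reach is approached as far as the arm can. A call with a gripper value outside its range is refused whole. The fingers move at their own pace and stop on an object; FORCE is the grip in N (left out, the last holds). Time passes only in rows, so rows that do not move let the fingers close. It gives the time, the measured TCP pose, the force and the opening at its end, in the units of the state.
- arm.observe(): the state, without advancing time (a new reading comes with each control period).
- arm.get_image(name): name is "scene" or "top"; returns (picture, depth): 420x560x3 uint8, red, green, blue; 420x560 float32, m along the optical axis (not along the pixel's ray), 0 where there is no reading.
- arm.camera_params(name): a dict with "fovy" (degrees; the focal length in pixels is half the picture's height over the tangent of half this angle, whatever the lens; pixels are square), "cx", "cy" (the principal point, pixels), "k1" (the pictures are not rectified: a ray, as slopes to the right and down, at radius r is drawn at 1 + k1 r^2 times it, then the intrinsics apply), "rvec" (rotation vector, rad) and "tvec" (3), from world to camera coordinates, as OpenCV has them. Camera axes: x right, y down, z forward; pixel columns grow to the right and rows downward; lengths in m; the calibration is good to about 2 mm. A picture is of the moment at which its call begins. camera_params takes no time and is no camera call.
- arm.sign_off(): hands the job in, once; it reports no verdict.
Trained networks look in the newest picture that a camera, given by its name, has taken for a name from the list of things; names that differ only in an ending like _2 or _b are one class to them, and where a whole thing is asked for, a point or a joint stands for the part that bears it (a point fixed in the world has none). Each returns a list of dicts, best first, with "conf" (0 to 1); they miss things now and then, are a little off and sometimes report something else, mostly with a low value. They report only what shows in the picture. A call takes as long as a camera call. They do not tell look-alikes from the thing itself.
- arm.look_for(camera, label): "rect" ([centre column, centre row, width, height] in pixels, round what is visible of it).
- arm.masks_of(camera, label): "pixels" (420x560 bool, what is visible of it) and "rect" ([centre column, centre row, width, height] in pixels, round what is visible of it).
The state is a dict: "clock": time; "joints": joint angles; "dq": joint speeds; "joint_efforts": joint torques, N m; "position": TCP position; "ee_rot": TCP orientation; "force": force on the tool from outside, world axes, zero at the start; "ft_torque": the same for the moment, N m; "width": opening from 0.0 (shut) to 1.0 (fully open).
Only numpy, scipy, OpenCV 4.12 (cv2) and the standard library are available. Lean on these libraries where they do the work, as an engineer would, in place of code of your own. Each camera call takes 0.05 s, during which the arm holds its last target.

## Working session

There is one attempt and no reset: what is moved stays moved. The work goes in short steps, Python scripts to look and compute and a shell command to move; the robot and the scene stay as the last step left them, time stands still between calls to the robot, and variables do not carry over. Pictures are saved under pics/ and viewed, and the job is handed in when it is done.

```bash
ls; mkdir -p pics; python3 - <<'E'
from cell import arm
import cv2,numpy as np
s=arm.observe();print(s)
for n in("scene","top"):
    im,d=arm.get_image(n);cv2.imwrite(f"pics/{n}0.png",im[:,:,::-1]);np.save(f"pics/{n}0.npy",d);print(arm.camera_params(n))
print(arm.hold_point_z, arm.observe()['clock'])
E
```

```text
pics
{'clock': 0.0, 'joints': array([ 1.00945766,  0.4352266 ,  0.02495355,  1.57409462, -0.01156665,
        1.1339995 , -0.0751169 ]), 'dq': array([-7.65938838e-06, -7.32629467e-04,  1.61905368e-03, -3.34406103e-04,
        8.13069537e-04,  4.88386047e-04, -1.44367165e-03]), 'joint_efforts': array([-1.35902999e-03, -6.67856312e+01,  9.84846130e-01, -3.14460576e+01,
       -6.05831738e-02,  4.28399455e-02,  1.42158387e-04]), 'position': array([ 0.27648284, -0.55994862,  0.22594347]), 'ee_rot': array([-3.05787678e+00, -7.13859058e-01,  8.15567401e-04]), 'force': array([0.79891047, 0.09932549, 0.04288905]), 'ft_torque': array([-0.03790582, -0.00433655, -0.02543202]), 'width': 1.0032259973846598}
{'fovy': 57.29359364608884, 'cx': 283.1371755090318, 'cy': 211.8788823308842, 'k1': -0.02534611755294383, 'rvec': array([ 0.7654269 ,  2.49720278, -1.2045471 ]), 'tvec': array([ 0.49623923, -0.09492065,  1.27991369])}
{'fovy': 57.504579619024994, 'cx': 277.0992579679268, 'cy': 210.6718269707949, 'k1': -0.09267900813614992, 'rvec': array([ 2.13808065, -2.10623239,  0.20581303]), 'tvec': array([-0.0910201 ,  0.53341475,  1.17894555])}
0.0188 0.1
```

View pics/scene0.png

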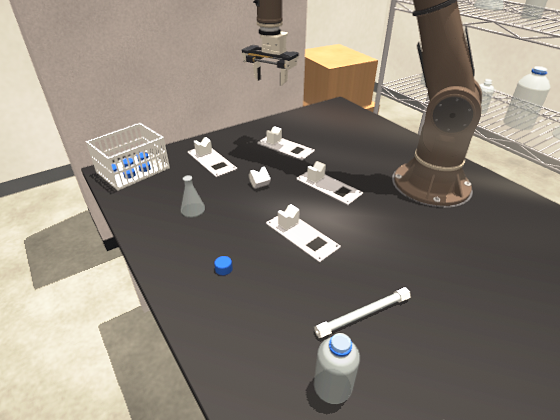

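View pics/top0.png

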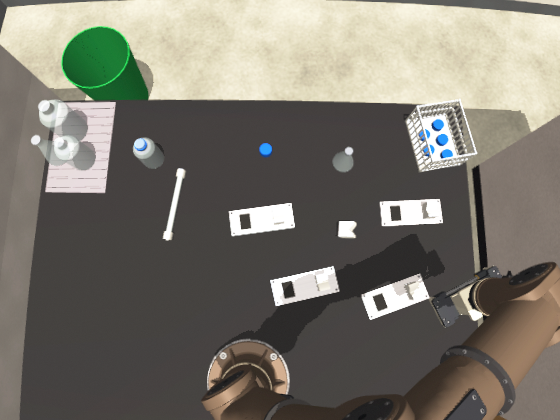

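The top view shows four cradles: (262,220), (305,286), (395,297) and (411,212). The loose saddle is at (347,229), the column at (174,204), the bottle at (146,152), the flask at (344,160) and the cap at (266,150). I'll work out world positions next.

```bash
cat > h.py <<'E'
from cell import arm
import cv2,numpy as np
from scipy.spatial.transform import Rotation as R
def cam(n):
    p=arm.camera_params(n);f=210/np.tan(np.radians(p['fovy']/2))
    K=np.array([[f,0,p['cx']],[0,f,p['cy']],[0,0,1]]);D=np.array([p['k1'],0,0,0,0.])
    return K,D,R.from_rotvec(p['rvec']).as_matrix(),np.array(p['tvec']),p
def ray(n,uv):
    K,D,Rm,t,p=cam(n)
    return cv2.undistortPointsIter(np.array(uv,float).reshape(-1,1,2),K,D,None,None,(3,50,1e-10)).reshape(-1,2) if hasattr(cv2,'undistortPointsIter') else cv2.undistortPoints(np.array(uv,float).reshape(-1,1,2),K,D).reshape(-1,2)
def cloud(n,d):
    K,D,Rm,t,p=cam(n)
    v,u=np.mgrid[:420,:560]
    s=ray(n,np.stack([u.ravel(),v.ravel()],1).astype(float))
    P=np.c_[s,np.ones(len(s))]*d.reshape(-1,1)
    return ((P-t)@Rm).reshape(420,560,3)
def onplane(n,uv,z):
    K,D,Rm,t,p=cam(n);s=ray(n,uv);r=np.c_[s,np.ones(len(s))]@Rm;c=-Rm.T@t
    return c+r*((z-c[2])/r[:,2])[:,None]
def proj(n,P):
    K,D,Rm,t,p=cam(n)
    return cv2.projectPoints(np.array(P,float).reshape(-1,1,3),p['rvec'],t,K,D)[0].reshape(-1,2)
E
python3 - <<'E'
from h import *
np.set_printoptions(precision=4,suppress=True)
for n in("top","scene"):
    d=np.load(f"pics/{n}0.npy");C=cloud(n,d);np.save(f"pics/{n}0c.npy",C)
    for l in("cradle","saddle","column","bottle","flask","screw_cap"):
        for m in arm.masks_of(n,l):
            q=C[m['pixels']&(d>0)]
            if len(q)==0:continue
            rr=cv2.minAreaRect(q[:,:2].astype(np.float32)*1000)
            print(n,l,round(m['conf'],2),np.round(m['rect']),len(q),'med',np.median(q,0),'z',np.percentile(q[:,2],[2,50,98]),'rect',np.round(rr[0],1),np.round(rr[1],1),round(rr[2],1))
print(arm.observe()['clock'])
E
```

```text
top cradle 0.85 [412. 213.  64.  28.] 1488 med [ 0.5447 -0.5333  0.0068] z [0.0013 0.0068 0.0561] rect [ 545.9 -535.3] [ 85.4 211.9] 4.1
top cradle 0.83 [395. 298.  67.  48.] 1728 med [ 0.2674 -0.4671  0.0067] z [0.0003 0.0067 0.0566] rect [ 267.2 -471.7] [ 89.1 217.8] 18.8
top cradle 0.73 [264. 220.  66.  35.] 1587 med [ 0.5132 -0.0335  0.0067] z [0.0007 0.0067 0.0566] rect [515.8 -32.2] [ 87.1 213. ] 8.7
top cradle 0.71 [305. 288.  65.  38.] 1718 med [ 0.2982 -0.1764  0.0066] z [0.0011 0.0066 0.0566] rect [ 298.6 -176.4] [ 86.7 212.5] 13.9
top saddle 0.59 [345. 231.  17.  19.] 241 med [ 0.4821 -0.3057  0.0412] z [0.0214 0.0412 0.0555] rect [ 481.2 -309.5] [53.7 50.2] 83.5
top column 0.93 [175. 203.  19.  71.] 482 med [0.5609 0.2609 0.0221] z [0.0095 0.0221 0.029 ] rect [562.  265.4] [ 35.4 248.1] 81.9
top bottle 0.85 [150. 152.  34.  30.] 704 med [0.7079 0.3342 0.1104] z [0.0048 0.1104 0.1525] rect [743.6 370.9] [138.7  77.6] 49.6
top flask 0.62 [342. 162.  16.  19.] 367 med [ 0.7075 -0.2969  0.044 ] z [0.0039 0.044  0.1155] rect [ 716.3 -303.5] [69.1 65.2] 89.9
top screw_cap 0.56 
[... 520 characters left out ...]
4 219.8] 8.8
scene cradle 0.58 [214. 157.  47.  42.] 900 med [ 0.5508 -0.5393  0.0089] z [0.0005 0.0089 0.0552] rect [ 541.9 -567.9] [281.9 109.1] 87.9
scene saddle 0.71 [260. 175.  22.  19.] 273 med [ 0.4914 -0.3002  0.0381] z [0.0101 0.0381 0.0545] rect [ 483.8 -306.6] [52.1 50.2] 84.0
scene column 0.75 [362. 314.  94.  49.] 1142 med [0.5732 0.2601 0.0218] z [0.0003 0.0218 0.0284] rect [562.  255.1] [ 40.6 241.6] 82.2
scene bottle 0.74 [335. 367.  46.  69.] 2399 med [0.7407 0.3627 0.1107] z [0.0128 0.1107 0.1517] rect [714.1 315.2] [141.6  70.6] 69.1
scene flask 0.83 [194. 194.  26.  42.] 647 med [ 0.7251 -0.292   0.0436] z [0.0033 0.0436 0.1171] rect [ 686.7 -378.6] [233.3  69.1] 65.0
0.7
```

```bash
python3 - <<'E'
from h import *
a=cv2.imread("pics/top0.png");b=cv2.imread("pics/scene0.png")
t1=cv2.resize(a[195:255,220:370],(750,300),interpolation=cv2.INTER_CUBIC)
t2=cv2.resize(b[160:265,235:345],None,fx=5.2,fy=5.2,interpolation=cv2.INTER_CUBIC)[:,:]
cv2.imwrite("pics/z1.png",t1);cv2.imwrite("pics/z2.png",t2);print(t2.shape)
for n in("top","scene"):
    im,d=arm.get_image(n);cv2.imwrite(f"pics/{n}1.png",im[:,:,::-1]);np.save(f"pics/{n}1.npy",d)
c=cv2.imread("pics/scene1.png")
cv2.imwrite("pics/z3.png",np.hstack([cv2.resize(q[160:195,242:277],(380,380),interpolation=cv2.INTER_CUBIC) for q in(b,c)]))
E
```

```text
(546, 572, 3)
```

View pics/z1.png

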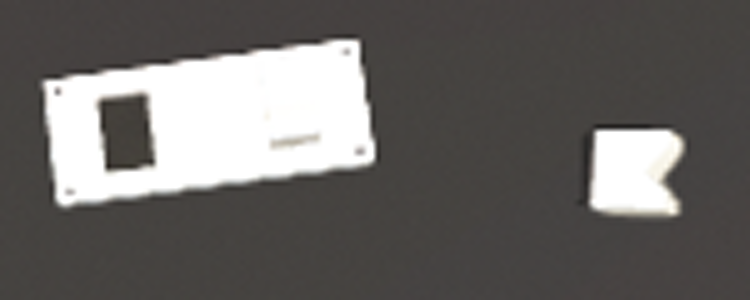

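View pics/z2.png

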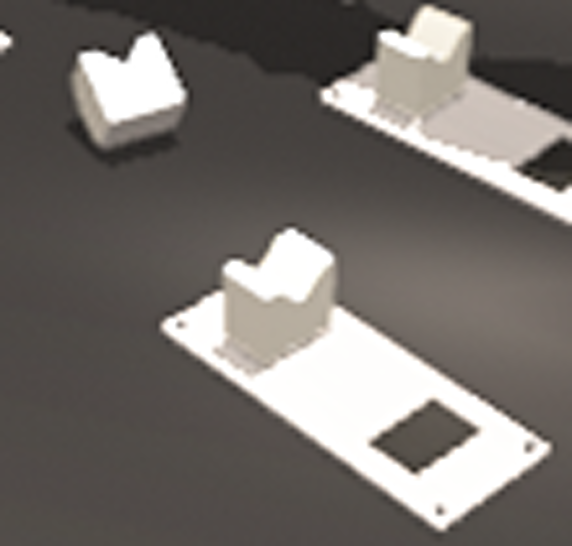

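View pics/z3.png

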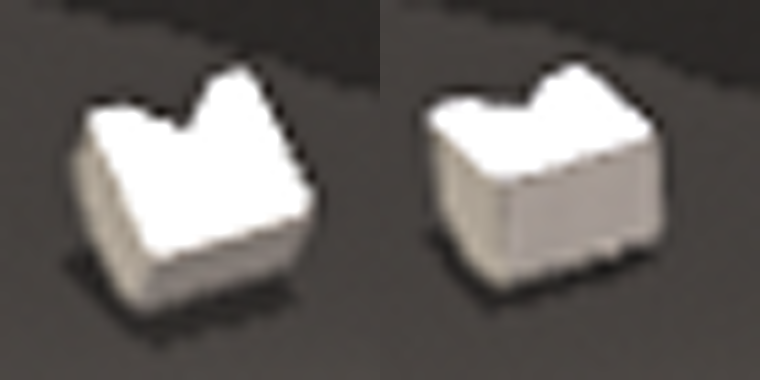

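The loose saddle is rocking, with its sole towards +y and its notch towards -y. The target cradle is the one at top (262,220), with its pad at the +y end. I'll fit its pose from the corners.

```bash
python3 - <<'E'
from h import *
from scipy.optimize import least_squares
np.set_printoptions(precision=4,suppress=True)
top=np.array([(43,80),(358,40),(375,163),(60,206),(98,98),(147,92),(155,165),(107,170)],float);top=(top+.5)/5-.5+[220,195]
M=np.array([(105,42),(-105,42),(-105,-42),(105,-42),(73,26),(37,26),(37,-26),(73,-26)])/1000.
# cradle x ~ +y world, cradle y ~ -x world -> cradle y=+42 is nearer the robot; top image up = +x
M[:,1]*=-1
sc=np.array([(550,448),(162,325),None,(440,528),(480,430),(433,400),(370,441),(416,472)],object)
idx=[0,1,3,4,5,6,7]
scn=(np.array([sc[i] for i in idx],float)+.5)/5.2-.5+[235,160]
Pt=onplane("top",top,.006);Ps=onplane("scene",scn,.006);print(Pt);print(Ps)
def f(p,m):
    c,s=np.cos(p[2]),np.sin(p[2]);return m@np.array([[c,s],[-s,c]])+p[:2]
# scene correspondences: assign by nearest
r=least_squares(lambda p:(f(p,M)-Pt[:,:2]).ravel(),[.515,-.032,1.42]);print(r.x,np.degrees(r.x[2]));print(1000*r.fun.reshape(-1,2))
from scipy.spatial import cKDTree
m=M[cKDTree(f(r.x,M)).query(Ps[:,:2])[1]]
r2=least_squares(lambda p:(f(p,m)-Ps[:,:2]).ravel(),r.x);print(r2.x,np.degrees(r2.x[2]));print(1000*r2.fun.reshape(-1,2))
E
```

```text
[[ 0.5412  0.0802  0.006 ]
 [ 0.5717 -0.1299  0.006 ]
 [ 0.4887 -0.1418  0.006 ]
 [ 0.4568  0.0657  0.006 ]
 [ 0.5296  0.043   0.006 ]
 [ 0.5341  0.0104  0.006 ]
 [ 0.4851  0.0038  0.006 ]
 [ 0.4813  0.0354  0.006 ]]
[[ 0.4583  0.0634  0.006 ]
 [ 0.5718 -0.1314  0.006 ]
 [ 0.5413  0.0767  0.006 ]
 [ 0.4797  0.0327  0.006 ]
 [ 0.4856  0.0007  0.006 ]
 [ 0.5324  0.0075  0.006 ]
 [ 0.5268  0.0389  0.006 ]]
[ 0.5151 -0.0313  1.7177] 98.41522125793135
[[ 0.0569 -1.503 ]
 [ 0.2648  0.798 ]
 [ 0.2333  0.4014]
 [ 1.3733  0.6683]
 [ 0.5542  1.6863]
 [ 1.2534 -1.3775]
 [-1.156  -2.3048]
 [-2.58    1.6313]]
[ 0.5147 -0.0342  1.7195] 98.52040233653833
[[-0.7777  0.0325]
 [-0.0696 -0.4233]
 [-0.6862 -0.79  ]
 [-1.5964  1.4757]
 [-2.1304 -2.1521]
 [ 2.4837 -1.1719]
 [ 2.7767  3.0292]]
```

```bash
python3 - <<'E'
from h import *
np.set_printoptions(precision=4,suppress=True)
# saddle over both times: print cloud extents, and face normals on large plane
for n in("top","scene"):
  for k in(0,1):
    C=cloud(n,np.load(f"pics/{n}{k}.npy"))
    w=(abs(C[...,0]-.48)<.06)&(abs(C[...,1]+.305)<.06)&(C[...,2]>.008)
    q=C[w];rr=cv2.minAreaRect(q[:,:2].astype(np.float32)*1000);print(n,k,len(q),q.min(0),q.max(0),rr)
    h=q[q[:,2]>.036];v=np.linalg.svd(h-h.mean(0))[2][2];print('normal',v)
  # column
  C=cloud(n,np.load(f"pics/{n}1.npy"))
  w=(abs(C[...,0]-.562)<.14)&(abs(C[...,1]-.26)<.05)&(C[...,2]>.012)&(C[...,2]<.04)
  q=C[w];rr=cv2.minAreaRect(q[:,:2].astype(np.float32)*1000);print('col',rr,len(q))
E
```

```text
top 0 280 [ 0.4548 -0.3418  0.0084] [ 0.5074 -0.2455  0.0582] ((481.70928955078125, -293.6878356933594), (96.10965728759766, 50.39830780029297), 87.29150390625)
normal [0.0416 0.2993 0.9533]
top 1 266 [ 0.4381 -0.3488  0.0083] [ 0.5068 -0.2952  0.0481] ((471.6422119140625, -320.91796875), (50.726905822753906, 69.89452362060547), 84.55924987792969)
normal [-0.0092 -0.0068 -0.9999]
col ((561.8388671875, 262.9865417480469), (30.88059425354004, 248.29835510253906), 81.95291900634766) 474
scene 0 295 [ 0.4558 -0.3432  0.0086] [ 0.5093 -0.2784  0.0579] ((482.2633361816406, -310.75738525390625), (60.525733947753906, 52.28543472290039), 84.20044708251953)
normal [-0.0875 -0.4547 -0.8863]
scene 1 288 [ 0.4554 -0.3549  0.0102] [ 0.5082 -0.2976  0.0476] ((480.5877990722656, -325.86572265625), (52.98705291748047, 52.0857048034668), 83.79242706298828)
normal [-0.0197  0.0015 -0.9998]
col ((561.932373046875, 260.0533752441406), (29.209819793701172, 242.59608459472656), 82.35559844970703) 993
```

```bash
cat >> h.py <<'E'
def toolR(yaw_y,tilt):
    """jaw dir at yaw_y deg (world), tilt deg about tool y"""
    a=np.radians(yaw_y);y=np.array([np.cos(a),np.sin(a),0]);z=np.array([0,0,-1.]);x=np.cross(y,z)
    return np.c_[x,y,z]@R.from_euler('y',tilt,degrees=True).as_matrix()
def plan(p1,R1,n,p0=None,R0=None):
    s=arm.observe()
    p0=s['position'] if p0 is None else np.array(p0);R0=R.from_rotvec(s['ee_rot']).as_matrix() if R0 is None else R0
    p1=np.array(p1);rv=R.from_matrix(R0.T@R1).as_rotvec();d=(p1-p0)/n;Rc=R0
    st=R.from_rotvec(rv/n).as_matrix()
    for i in range(n):
        print('[',np.round(Rc.T@d,4).tolist(),',',np.round(np.degrees(rv/n),2).tolist(),', W],');Rc=Rc@st
    print('clock',s['clock'],'dist',np.linalg.norm(d),'F',np.round(s['force'],1))
E
python3 - <<'E'
from h import *
Rg=toolR(-6,40);G=np.array([.481,-.315,.032]);pg=G+.0188*Rg[:,2];pre=pg-.09*Rg[:,2]
print(pg,pre);plan(pre,Rg,10)
E
```

```text
[ 0.48226316 -0.30298179  0.01759836] [ 0.4762161  -0.36051576  0.08654236]
[ [0.0267, -0.0091, 0.014] , [2.01, 3.65, -5.53] , W],
[ [0.0265, -0.006, 0.016] , [2.01, 3.65, -5.53] , W],
[ [0.0259, -0.0029, 0.0178] , [2.01, 3.65, -5.53] , W],
[ [0.0248, 0.0002, 0.0195] , [2.01, 3.65, -5.53] , W],
[ [0.0233, 0.0033, 0.0209] , [2.01, 3.65, -5.53] , W],
[ [0.0215, 0.0062, 0.0222] , [2.01, 3.65, -5.53] , W],
[ [0.0193, 0.009, 0.0232] , [2.01, 3.65, -5.53] , W],
[ [0.0168, 0.0115, 0.024] , [2.01, 3.65, -5.53] , W],
[ [0.014, 0.0139, 0.0246] , [2.01, 3.65, -5.53] , W],
[ [0.011, 0.016, 0.0249] , [2.01, 3.65, -5.53] , W],
clock 0.8 dist 0.03152751682043556 F [ 0.1 -0.3  0.6]
```

```bash
python3 -m pendant '[[[0.0267,-0.0091,0.014],[2.0,3.65,-5.5],0.0918],[[0.0265,-0.006,0.016],[2.0,3.65,-5.5],0.0918],[[0.0259,-0.003,0.0178],[2.0,3.65,-5.5],0.0918],[[0.0248,0,0.0195],[2.0,3.65,-5.5],0.0918],[[0.0233,0.0033,0.0209],[2.0,3.65,-5.5],0.0918],[[0.0215,0.006,0.022],[2.0,3.65,-5.5],0.0918],[[0.0193,0.009,0.0232],[2.0,3.65,-5.5],0.0918],[[0.0168,0.0115,0.024],[2.0,3.65,-5.5],0.0918],[[0.014,0.014,0.0246],[2.0,3.65,-5.5],0.0918],[[0.011,0.016,0.025],[2.0,3.65,-5.5],0.0918]]' 10
python3 - <<'E'
from h import *
np.set_printoptions(precision=4,suppress=True)
B=[]
for k in range(6):
    im,d=arm.get_image("scene");B.append(cv2.resize(im[155:195,240:280,::-1],(260,260),interpolation=cv2.INTER_CUBIC))
    C=cloud("scene",d);w=(abs(C[...,0]-.48)<.035)&(abs(C[...,1]+.315)<.05)&(C[...,2]>.008)&(C[...,2]<.065)
    q=C[w];print(q[:,1].min(),q[:,1].max(),q[:,2].max())
cv2.imwrite("pics/rock.png",np.vstack([np.hstack(B[:3]),np.hstack(B[3:])]))
im,d=arm.get_image("top");cv2.imwrite("pics/top2.png",im[:,:,::-1]);cv2.imwrite("pics/scene2.png",arm.get_image("scene")[0][:,:,::-1])
s=arm.observe();print(s['clock'],s['position'],s['joints'],R.from_rotvec(s['ee_rot']).as_matrix(), toolR(-6,40))
E
```

```text
clock: 2.05
position: [0.4768, -0.3608, 0.0861]
ee_rot: [-1.925, -1.729, -0.703]
force: [0.9, 0.9, 0.4]
width: 1.001
-0.34339368287339667 -0.2821890248417443 0.0558926291427429
-0.3428521398015224 -0.2823150704540907 0.056311762177869054
-0.34523769514569114 -0.2890224845508117 0.05352314132425105
-0.3533592169249664 -0.29190006345936736 0.04881835260429692
-0.35324355818052466 -0.2967390492399729 0.04727387173317208
-0.357161915036441 -0.2968209638403683 0.047361604912643
2.45 [ 0.4759 -0.3621  0.0874] [ 1.0742  0.8791 -0.396   1.3925 -0.2469  1.356   0.7416] [[ 0.0855  0.9938  0.0716]
 [ 0.7633 -0.1115  0.6363]
 [ 0.6403  0.0002 -0.7681]] [[ 0.0801  0.9945  0.0672]
 [ 0.7618 -0.1045  0.6393]
 [ 0.6428  0.     -0.766 ]]
```

View pics/rock.png

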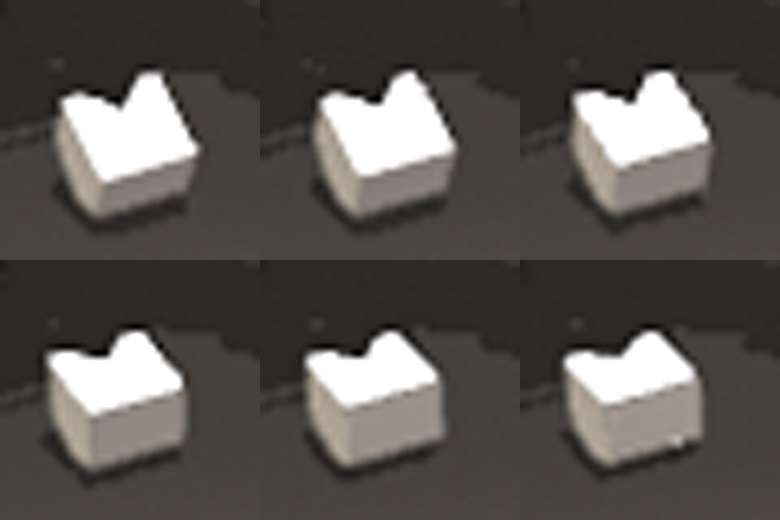

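View pics/scene2.png

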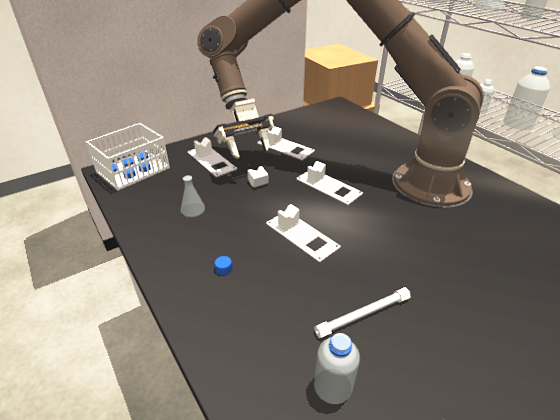

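```bash
python3 -m pendant '[[[0,0,0.024],[0,0,0],0.0918],[[0,0,0.024],[0,0,0],0.0918],[[0,0,0.022],[0,0,0],0.0918],[[0,0,0.02],[0,0,0],0.0918],[[0,0,0],[0,0,0],0.07],[[0,0,0],[0,0,0],0.04],[[0,0,0],[0,0,0],0.04],[[0,0,0],[0,0,0],0.04],[[0,0,0],[0,0,0],0.04]]' 30
python3 - <<'E'
from h import *
im,d=arm.get_image("scene");np.save("pics/s3.npy",d);cv2.imwrite("pics/s3.png",cv2.resize(im[120:200,205:305,::-1],(750,600),interpolation=cv2.INTER_CUBIC))
im,d=arm.get_image("top");np.save("pics/t3.npy",d);cv2.imwrite("pics/t3.png",cv2.resize(im[190:270,300:400,::-1],(750,600),interpolation=cv2.INTER_CUBIC))
E
```

```text
clock: 3.58
position: [0.4828, -0.3038, 0.0178]
ee_rot: [-1.929, -1.727, -0.701]
force: [0.1, -0.9, 3.1]
width: 0.545
```

View pics/s3.png

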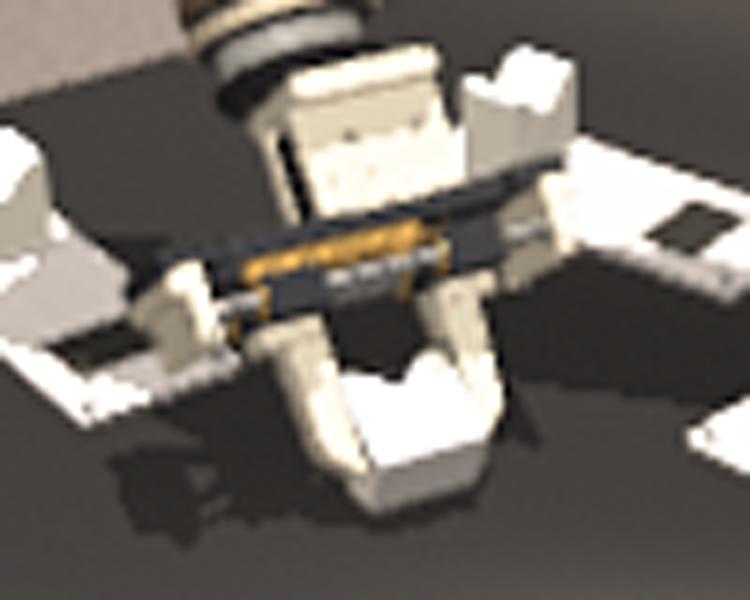

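View pics/t3.png

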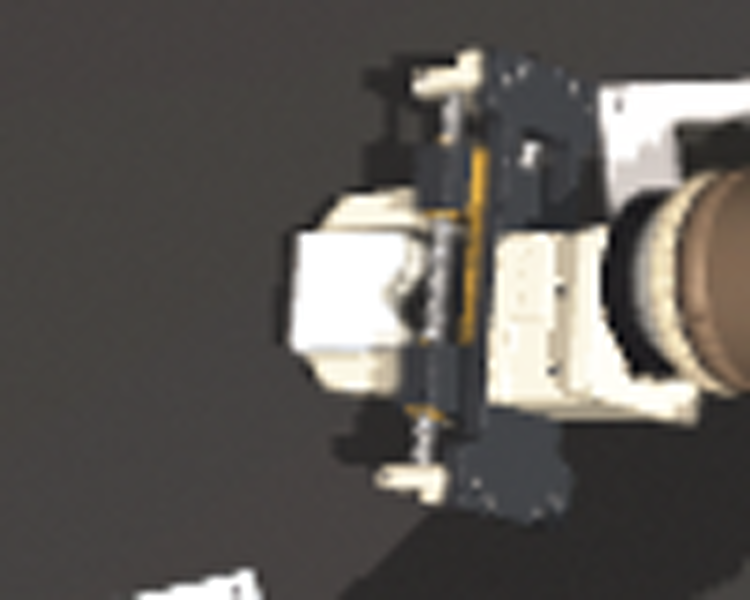

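The saddle is held: the opening is 50 mm across its end faces and the rocking has stopped. I'll lift it and measure its tilt in the hand.

```bash
python3 - <<'E'
from h import *
s=arm.observe();plan(s['position']+[0,0,.12],R.from_rotvec(s['ee_rot']).as_matrix(),4)
E
python3 -m pendant '[[[0.0192,0,-0.023],[0,0,0],0.04],[[0.0192,0,-0.023],[0,0,0],0.04],[[0.0192,0,-0.023],[0,0,0],0.04],[[0.0192,0,-0.023],[0,0,0],0.04],[[0,0,0],[0,0,0],0.04]]' 45
python3 - <<'E'
from h import *
im,d=arm.get_image("scene");np.save("pics/s4.npy",d);cv2.imwrite("pics/s4f.png",im[:,:,::-1])
im2,d2=arm.get_image("top");np.save("pics/t4.npy",d2);cv2.imwrite("pics/t4f.png",im2[:,:,::-1])
s=arm.observe();Rt=R.from_rotvec(s['ee_rot']).as_matrix();G=s['position']-.0188*Rt[:,2]
print(s['position'],G,proj("scene",G),proj("top",G),s['force'])
for im,n in((im,"scene"),(im2,"top")):
    u,v=proj(n,G)[0].astype(int);cv2.imwrite(f"pics/{n}4.png",cv2.resize(im[v-30:v+30,u-35:u+35,::-1],(700,600),interpolation=cv2.INTER_CUBIC));print(u,v)
E
```

```text
[ [0.0193, 0.0, -0.023] , [0.0, 0.0, 0.0] , W],
[ [0.0193, 0.0, -0.023] , [0.0, 0.0, 0.0] , W],
[ [0.0193, 0.0, -0.023] , [0.0, 0.0, 0.0] , W],
[ [0.0193, 0.0, -0.023] , [0.0, 0.0, 0.0] , W],
clock 3.675 dist 0.029999999999999995 F [-1.2 -0.8  3.1]
clock: 4.3
position: [0.4838, -0.3041, 0.1394]
ee_rot: [-1.929, -1.731, -0.702]
force: [-0.1, 0.0, -1.3]
width: 0.545
[ 0.4823896  -0.30358941  0.1369366 ] [ 0.48107582 -0.3155852   0.15135239] [[257.73850669 142.9043576 ]] [[355.96995326 223.3021163 ]] [ 0.29510939 -0.67494245 -1.9035527 ]
257 142
355 223
```

View pics/scene4.png

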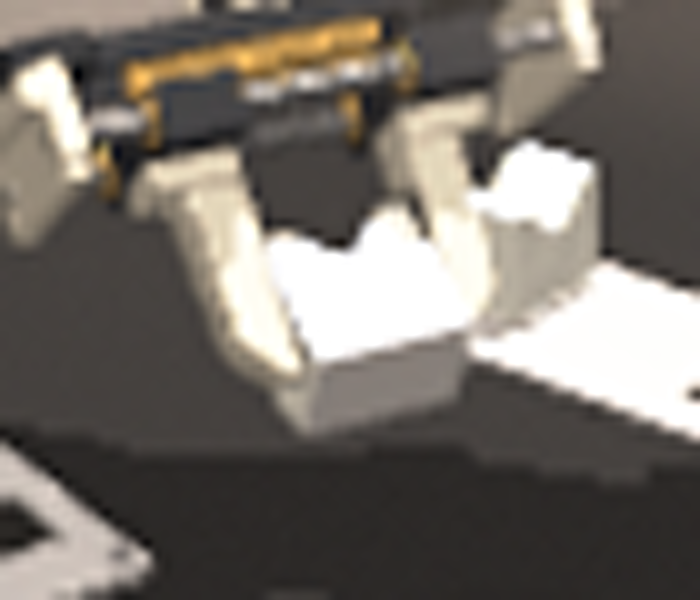

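View pics/top4.png

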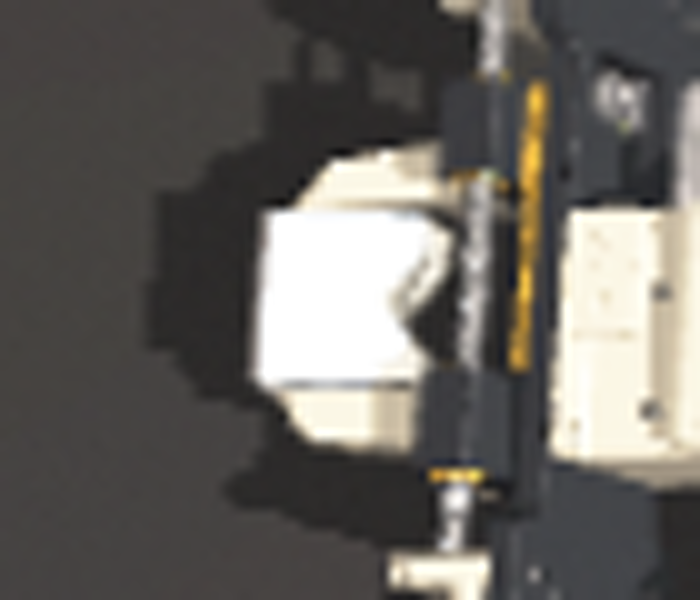

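```bash
cat > fit.py <<'E'
from h import *
from scipy.optimize import least_squares
np.set_printoptions(precision=4,suppress=True)
def region(n,d,poly,sc,off):
    m=np.zeros((420,560),np.uint8);P=(np.array(poly)+.5)/sc-.5+off
    cv2.fillPoly(m,[np.round(P).astype(np.int32)],1)
    C=cloud(n,d);return C[(m>0)&(d>0)]
E
python3 - <<'E'
from fit import *
s=arm.observe();Rt=R.from_rotvec(s['ee_rot']).as_matrix();G=s['position']-.0188*Rt[:,2]
ds=np.load('pics/s4.npy');dt=np.load('pics/t4.npy')
F1=region("scene",ds,[(305,265),(400,250),(445,312),(320,340)],10,[222,112])
S=region("scene",ds,[(330,375),(450,345),(448,388),(320,420)],10,[222,112])
F2=region("top",dt,[(280,228),(390,228),(380,300),(395,365),(280,365)],10,[320,193])
for q,nm in((F1,'F1'),(S,'S'),(F2,'F2')):
    v=np.linalg.svd(q-q.mean(0))[2];print(nm,len(q),'mean',(q.mean(0)-G)@Rt*1000,'n tool',v[2]@Rt,'sv',np.linalg.svd(q-q.mean(0))[1]/np.sqrt(len(q)))
# joint fit in tool xz plane: face normal n=(cos a,sin a) as (tool x, tool z)
def f(p,Q1,Q2):
    a=p[0];n=np.array([np.sin(a),0,-np.cos(a)]);m=np.array([-np.cos(a),0,-np.sin(a)])
    return np.r_[(Q1-G)@Rt@n-p[1],((S-G)@Rt@m-p[2])]
for Q in(F1,F2):
    r=least_squares(lambda p:f(p,Q,S),[0.6,.01,-.02],loss='soft_l1',f_scale=.002);print(np.degrees(r.x[0]),r.x[1:]*1000,np.std(r.fun)*1000)
# edges
def wl(n,pts,off):return proj(n,pts)*1
E
```

```text
F1 104 mean [17.2218  3.2686 -1.5066] n tool [ 0.8944 -0.0213 -0.4468] sv [0.0115 0.009  0.0015]
S 66 mean [ 8.8123  2.4525 23.8524] n tool [ 0.4226 -0.0146  0.9062] sv [0.0125 0.0076 0.0012]
F2 172 mean [15.288   0.8458 -1.9313] n tool [ 0.8893 -0.0146 -0.457 ] sv [0.013  0.0097 0.0025]
63.85871423185347 [ 16.118  -25.3529] 1.4486027005677946
64.13675146501961 [ 14.7499 -25.3642] 2.226591434925326
```

```bash
python3 - <<'E'
from h import *
Rg=toolR(8.45,-26);e=np.array([-.147,.989,0]);G=np.array([.5069,.0217,.13])+.0015*e
plan(G+.0188*Rg[:,2],Rg,10)
E
```

```text
[ [0.023, -0.001, 0.0223] , [0.19, -6.56, -1.55] , W],
[ [0.0254, -0.0002, 0.0196] , [0.19, -6.56, -1.55] , W],
[ [0.0274, 0.0005, 0.0165] , [0.19, -6.56, -1.55] , W],
[ [0.0291, 0.0014, 0.0133] , [0.19, -6.56, -1.55] , W],
[ [0.0304, 0.0022, 0.0099] , [0.19, -6.56, -1.55] , W],
[ [0.0313, 0.0031, 0.0063] , [0.19, -6.56, -1.55] , W],
[ [0.0317, 0.0039, 0.0027] , [0.19, -6.56, -1.55] , W],
[ [0.0317, 0.0048, -0.0009] , [0.19, -6.56, -1.55] , W],
[ [0.0312, 0.0056, -0.0045] , [0.19, -6.56, -1.55] , W],
[ [0.0303, 0.0064, -0.0081] , [0.19, -6.56, -1.55] , W],
clock 4.4 dist 0.032052721084678125 F [ 0.3 -0.7 -1.9]
```

```bash
python3 -m pendant '[[[0.023,-0.001,0.0223],[0.2,-6.56,-1.55],0.04],[[0.0254,0,0.0196],[0.2,-6.56,-1.55],0.04],[[0.0274,0.0005,0.0165],[0.2,-6.56,-1.55],0.04],[[0.0291,0.0014,0.0133],[0.2,-6.56,-1.55],0.04],[[0.0304,0.0022,0.01],[0.2,-6.56,-1.55],0.04],[[0.0313,0.003,0.0063],[0.2,-6.56,-1.55],0.04],[[0.0317,0.004,0.0027],[0.2,-6.56,-1.55],0.04],[[0.0317,0.0048,-0.001],[0.2,-6.56,-1.55],0.04],[[0.0312,0.0056,-0.0045],[0.2,-6.56,-1.55],0.04],[[0.0303,0.0064,-0.008],[0.2,-6.56,-1.55],0.04]]'
python3 -m pendant '[[[0,0,0],[0,0,0],0.04],[[0,0,0],[0,0,0],0.04]]'
cat > snap.py <<'E'
from h import *
import sys
tag=sys.argv[1];hw=float(sys.argv[2]) if len(sys.argv)>2 else 35
s=arm.observe();Rt=R.from_rotvec(s['ee_rot']).as_matrix();G=s['position']-.0188*Rt[:,2]
y=Rt[:,1];print('clock',s['clock'],'G',G,'yaw y',np.degrees(np.arctan2(y[1],y[0])),'tilt',np.degrees(np.arctan2(Rt[2,0],-Rt[2,2])),'F',s['force'],'w',s['width']*91.8,'j',s['joints'].round(2))
for n in("scene","top"):
    im,d=arm.get_image(n);np.save(f"pics/{n}_{tag}.npy",d);cv2.imwrite(f"pics/{n}_{tag}f.png",im[:,:,::-1])
    u,v=proj(n,G)[0].astype(int);x0=int(u-hw);y0=int(v-hw*6/7);k=700/(2*hw);print(n,'off',x0,y0,'scale',k)
    cv2.imwrite(f"pics/{n}_{tag}.png",cv2.resize(im[y0:y0+int(hw*12/7),x0:x0+int(2*hw),::-1],None,fx=k,fy=k,interpolation=cv2.INTER_CUBIC))
E
python3 snap.py a5
```

```text
clock: 5.65
position: [0.5079, 0.0159, 0.113]
ee_rot: [1.803, 2.096, -0.423]
force: [1.1, -0.7, -1.3]
width: 0.547
clock: 5.9
position: [0.5074, 0.0148, 0.1125]
ee_rot: [1.806, 2.1, -0.422]
force: [0.3, -1.1, -0.7]
width: 0.545
clock 5.9 G [0.50627396 0.02299441 0.12939002] yaw y 8.55290817660167 tilt -26.027383764762288 F [ 0.29604761 -1.06418573 -0.68037865] w 50.01726223225764 j [-0.31  0.46 -0.19  1.99  0.63  0.97 -0.77]
scene off 285 177 scale 10.0
top off 206 184 scale 10.0
```

View pics/scene_a5.png

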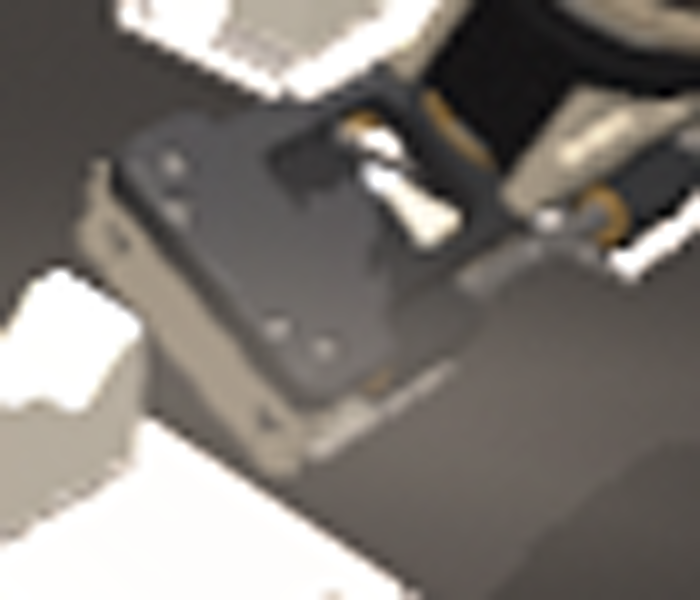

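View pics/top_a5.png

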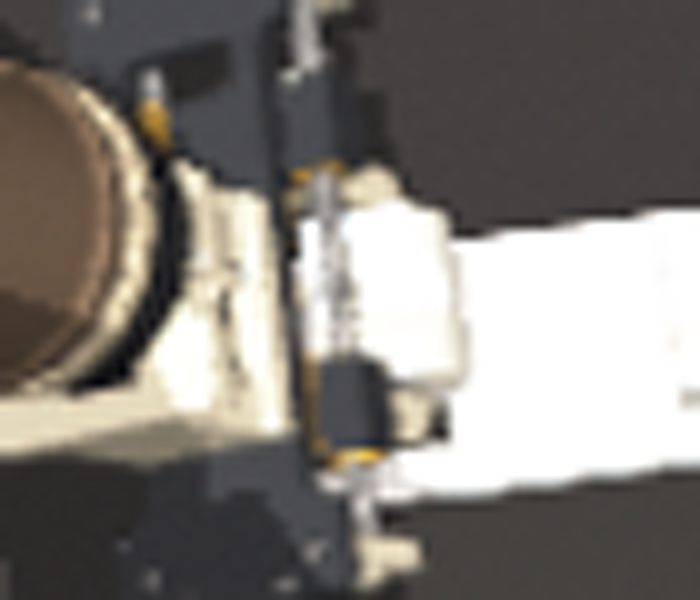

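```bash
python3 - <<'E'
from fit import *
Rt=R.from_rotvec([-1.929,-1.731,-.702]).as_matrix();G=np.array([.48108,-.31559,.15135])
a=np.radians(64);n=Rt@[np.sin(a),0,-np.cos(a)];zs=Rt@[-np.cos(a),0,-np.sin(a)]
print('n',n,'zs',zs)
C=[G+.0155*n-.0254*zs+k*.025*Rt[:,1] for k in(1,-1)]
print(proj("scene",C),proj("top",C))
print((np.array([(465,325),(317,358)])+.5)/10-.5+[222,112],(np.array([(266,212),(258,383)])+.5)/10-.5+[320,193])
E
```

```text
n [0.0417 0.4073 0.9123] zs [-0.1008 -0.9068  0.4094]
[[254.2887 147.8218]
 [269.3467 144.1705]] [[347.0433 213.5587]
 [345.5029 230.2708]]
[[268.05 144.05]
 [253.25 147.35]] [[346.15 213.75]
 [345.35 230.85]]
```

```bash
python3 - <<'E'
from fit import *
Rt=R.from_rotvec([-1.929,-1.731,-.702]).as_matrix();G=np.array([.48108,-.31559,.15135])
a=np.radians(64);n=Rt@[np.sin(a),0,-np.cos(a)];zs=Rt@[-np.cos(a),0,-np.sin(a)]
C=np.array([G+.0155*n-.0254*zs+k*.025*Rt[:,1] for k in(1,-1)])
z=C[0,2]
print(onplane("scene",[(268.05,144.05),(253.25,147.35)],z)-C)
print(onplane("top",[(346.15,213.75),(345.35,230.85)],z)-C)
# fixed saddle of cradle: top ridge check in both clouds (first images)
for nme in("top","scene"):
    Cl=np.load(f"pics/{nme}0c.npy");w=(abs(Cl[...,0]-.523)<.05)&(abs(Cl[...,1]+.087)<.05)&(Cl[...,2]>.036);q=Cl[w];print(nme,len(q),cv2.minAreaRect(q[:,:2].astype(np.float32)*1000))
E
```

```text
[[-0.0467  0.0029 -0.    ]
 [ 0.0508 -0.0096  0.0002]]
[[-0.0006  0.0027  0.    ]
 [-0.0017  0.0005  0.0002]]
top 174 ((523.5526123046875, -86.6158218383789), (50.44961929321289, 33.81541442871094), 8.90328598022461)
scene 252 ((523.1474609375, -86.69563293457031), (54.70463943481445, 36.9382438659668), 7.738584995269775)
```

```bash
python3 -m pendant '[[[0.0099,0,0.0202],[0,0,0],0.04],[[0.0099,0,0.0202],[0,0,0],0.04],[[0.0099,0,0.0202],[0,0,0],0.04],[[0.0088,0,0.018],[0,0,0],0.04],[[0,0,0],[0,0,0],0.04],[[0,0,0],[0,0,0],0.04]]'
python3 snap.py a6
```

```text
clock: 6.75
position: [0.5083, 0.0147, 0.0265]
ee_rot: [1.808, 2.097, -0.419]
force: [-0.7, -0.6, -1.9]
width: 0.543
clock 6.75 G [0.50715058 0.02282836 0.04342962] yaw y 8.447453133254395 tilt -26.01672483946961 F [-0.66717535 -0.61573231 -1.92074032] w 49.84183819629201 j [-0.34  0.59 -0.14  2.05  0.74  0.81 -0.92]
scene off 282 203 scale 10.0
top off 209 189 scale 10.0
```

View pics/top_a6.png

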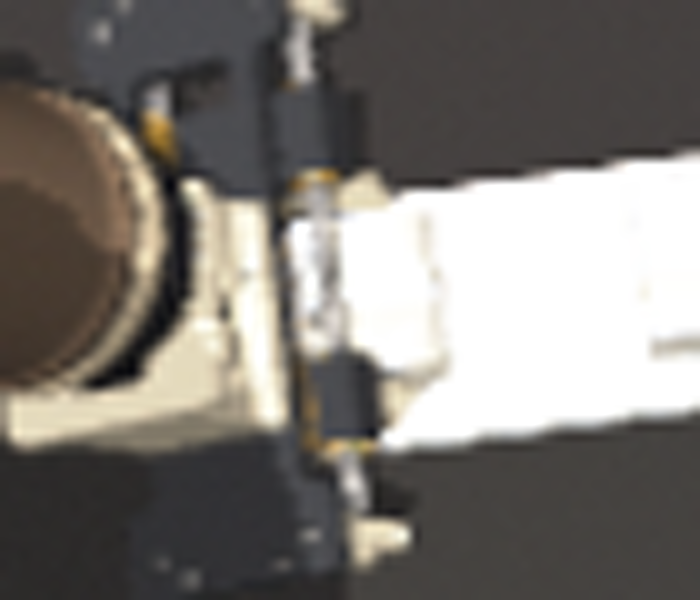

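View pics/scene_a6.png

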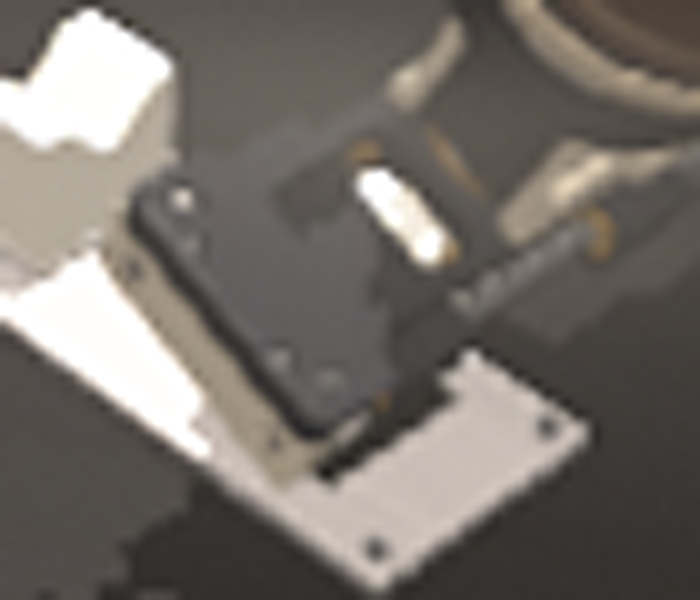

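```bash
python3 -m pendant '[[[0.0028,0,0.0037],[0,0,0],0.04],[[0.002,0,0.004],[0,0,0],0.04],[[0,0,0],[0,0,0],0.04]]'; python3 -m pendant '[[[0.00045,0,0.0009],[0,0,0],0.04],[[0.00045,0,0.0009],[0,0,0],0.04],[[0,0,0],[0,0,0],0.04]]'; python3 -m pendant '[[[0.00045,0,0.0009],[0,0,0],0.04],[[0,0,0],[0,0,0],0.04]]'
```

```text
clock: 7.22
position: [0.5078, 0.0162, 0.0175]
ee_rot: [1.806, 2.097, -0.42]
force: [-3.5, 2.5, 9.2]
width: 0.544
clock: 7.6
position: [0.5078, 0.0162, 0.0174]
ee_rot: [1.805, 2.096, -0.42]
force: [-11.7, 6.0, 37.7]
width: 0.542
clock: 7.85
position: [0.5078, 0.0161, 0.0173]
ee_rot: [1.805, 2.095, -0.42]
force: [-16.3, 7.9, 52.1]
width: 0.544
```

```bash
python3 -m pendant '[[[-0.001,0,-0.002],[0,0,0],0.04],[[0,0,0],[0,0,0],0.04]]'; python3 snap.py a7 30; python3 -c "
from cell import arm
print(arm.observe()['ft_torque'])"
```

```text
clock: 8.1
position: [0.5079, 0.0162, 0.0174]
ee_rot: [1.806, 2.097, -0.419]
force: [-6.4, 3.8, 19.6]
width: 0.539
clock 8.1 G [0.50670071 0.02440159 0.03432266] yaw y 8.504100447434485 tilt -26.062517568879287 F [-6.36926437  3.81296036 19.56429802] w 49.466917467434634 j [-0.35  0.61 -0.14  2.05  0.75  0.8  -0.94]
scene off 287 210 scale 11.666666666666666
top off 213 193 scale 11.666666666666666
[-0.44290441  0.82660797 -0.37905478]
```

View pics/top_a7.png

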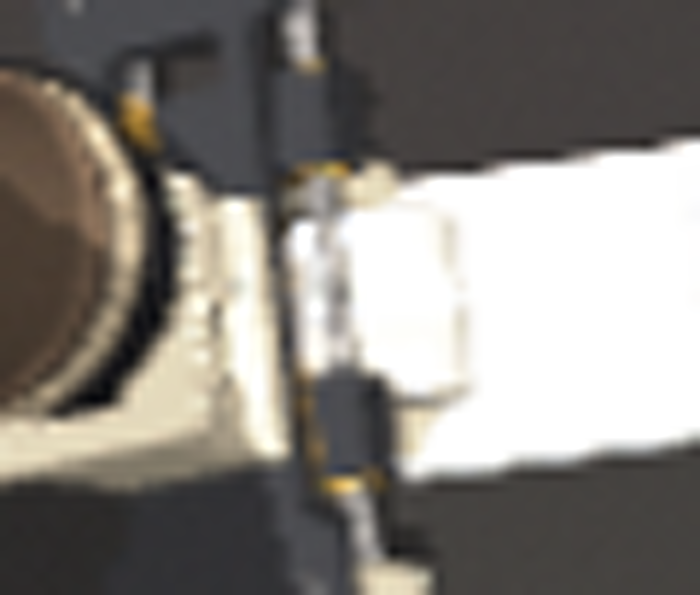

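View pics/scene_a7.png

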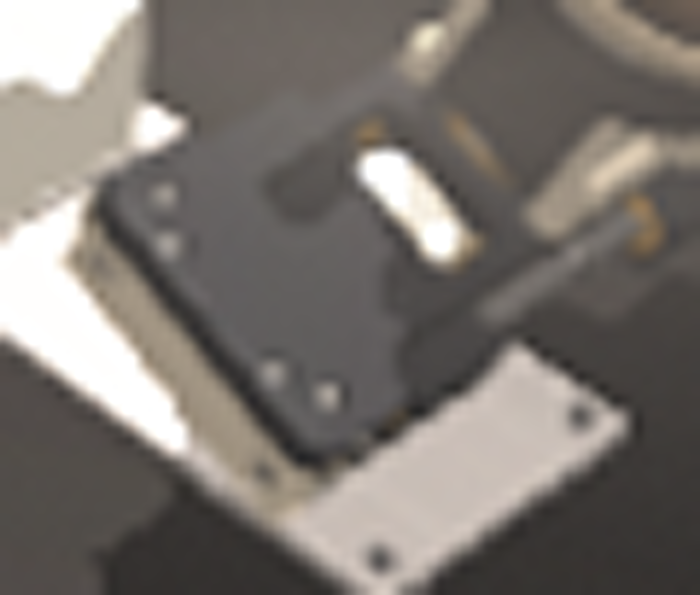

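```bash
python3 - <<'E'
from fit import *
for tag,off,k,x0,x1,y0,y1 in(("a7",[213,193],700/60,352,445,210,375),):
    C=cloud("top",np.load(f"pics/top_{tag}.npy"))
    a=np.radians(98.45);e=np.array([np.cos(a),np.sin(a)]);g=np.array([-e[1],e[0]])
    q=C[int(193+y0/k)-2:int(193+y1/k)+3,int(213+x0/k):int(213+x1/k)+4]
    P=np.array([.5067,.0222]);xs=(q[...,:2]-P)@e*1000;ys=(q[...,:2]-P)@g*1000
    print(np.round(q[...,2]*1000).astype(int));print(np.round(xs[0]));print(np.round(ys[:,4]))
    m=(q[...,2]>.035)&(xs>-14)
    X=np.c_[xs[m],abs(ys[m]).clip(0,16),np.ones(m.sum())];r=least_squares(lambda p:X@p-q[...,2][m]*1000,[0,0,50],loss='soft_l1');print(m.sum(),r.x)
E
```

```text
[[  55   50   41   35   31    6    6    4    6    9    5    7]
 [  56   49   43   39   32   23   12    3    1    8    2    3]
 [  56   55   56   57   58   56   55   49   44    6    6    9]
 [  58   57   59   60   56   60   57   48   45   35    7   11]
 [  57   55   55   56   58   55   50   46   44   37    8    5]
 [  55   54   49   54   54   52   56   51   46   37    8    4]
 [  52   49   52   53   53   52   48   53   46   37    6    3]
 [  50   54   48   44   45   47   50   49   49   42    6    4]
 [  49   47   46   46   48   48   38   45   46   43    4    4]
 [  47   43   49   43   42   45   43   41   42   39    1    6]
 [  41   42   46   44   42 1259   48   44   42   41    9    8]
 [  98   37   47   47   45   44   48   47   50   44   29    8]
 [ 106   51   52   49   48   50   51   51   49   45   36    6]
 [ 102   53   52   52   51   50   51   57   54   45   35    2]
 [ 101   56   53   57 1259   58   62   59   54   43   37    6]
 [ 115  112   57   54   57   57   56   52   52   43   41    4]
 [ 114  109  109   99   54   58   56   55   52   46   39    5]
 [ 114  106  107   99   52   48   46   45   42   40   36    6]
 [ 115  111  108  102   43   33   26   21   19   19   16   11]]
[ -0.  -3.  -6.  -9. -12. -14. -17. -21. -24. -27. -31. -34.]
[-35. -31. -23. -20. -16. -14. -11.  -9.  -5.  -3.   0.   4.   8.  12.
 219.  19.  22.  25.  26.]
106 [ 0.1031  0.9538 42.0909]
```

```bash
python3 -m pendant '[[[-0.0003,0,-0.0005],[0,0,0],0.04],[[0,0,0],[0,0,0],0.04],[[0,0,0],[0,0,0],0.04]]' 4;  python3 -m pendant '[[[0,0,0],[0,0,0],0.052],[[0,0,0],[0,0,0],0.056],[[0,0,0],[0,0,0],0.065],[[0,0,0],[0,0,0],0.075]]'; python3 snap.py a8 30
```

```text
clock: 8.57
position: [0.5079, 0.0162, 0.017]
ee_rot: [1.806, 2.098, -0.419]
force: [-2.8, 1.2, 5.5]
width: 0.546
clock: 9.07
position: [0.5079, 0.0159, 0.0167]
ee_rot: [1.807, 2.098, -0.419]
force: [0.5, -0.1, -0.2]
width: 0.768
clock 9.075 G [0.50669531 0.02404598 0.03363615] yaw y 8.487103570001697 tilt -26.015816664465472 F [ 0.52381082 -0.10284923 -0.20850275] w 70.47679440054574 j [-0.35  0.61 -0.14  2.05  0.75  0.79 -0.94]
scene off 287 210 scale 11.666666666666666
top off 213 193 scale 11.666666666666666
```

View pics/top_a8.png

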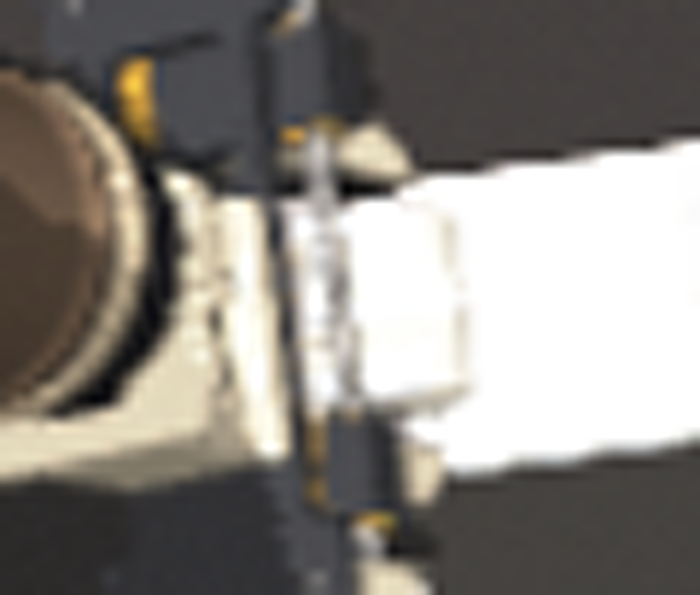

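```bash
python3 -m pendant '[[[0,0,0],[0,0,0],0.0918],[[0,0,0],[0,0,0],0.0918],[[0,0,-0.015],[0,0,0],0.0918],[[0,0,-0.03],[0,0,0],0.0918],[[0,0,-0.04],[0,0,0],0.0918],[[-0.01,0,-0.05],[0,5,0],0.0918],[[0,0,-0.05],[0,7,0],0.0918],[[0.02,0,-0.05],[0,7,0],0.0918],[[0.03,0,-0.02],[0,7,0],0.0918],[[0.05,0,0],[0,0,0],0.0918]]'
python3 - <<'E'
from h import *
for n,x,y,w,h in(("scene",260,190,90,75),("top",220,190,90,70)):
    im,d=arm.get_image(n);np.save(f"pics/{n}_a9.npy",d);cv2.imwrite(f"pics/{n}_a9f.png",im[:,:,::-1]);cv2.imwrite(f"pics/{n}_a9.png",cv2.resize(im[y:y+h,x:x+w,::-1],None,fx=8,fy=8,interpolation=cv2.INTER_CUBIC))
E
```

```text
clock: 10.42
position: [0.4835, 0.1933, 0.2521]
ee_rot: [2.06, 2.371, 0.005]
force: [-0.0, 0.4, -0.3]
width: 1.004
```

View pics/scene_a9.png

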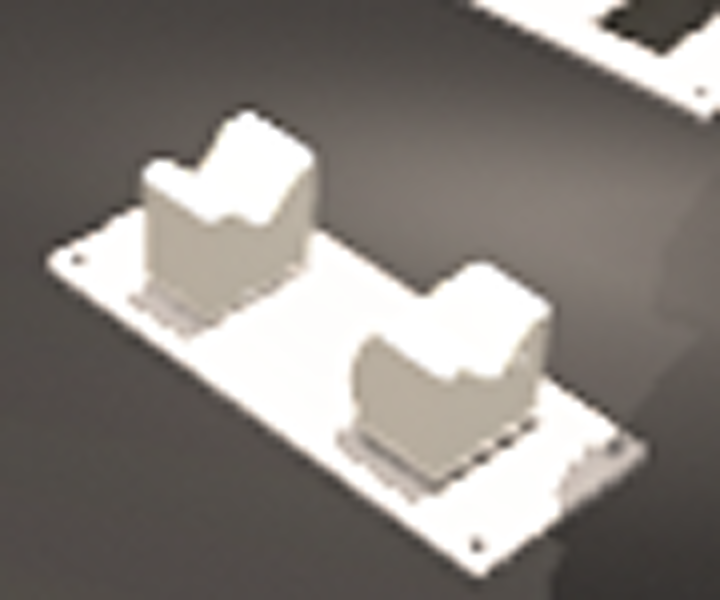

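View pics/top_a9.png

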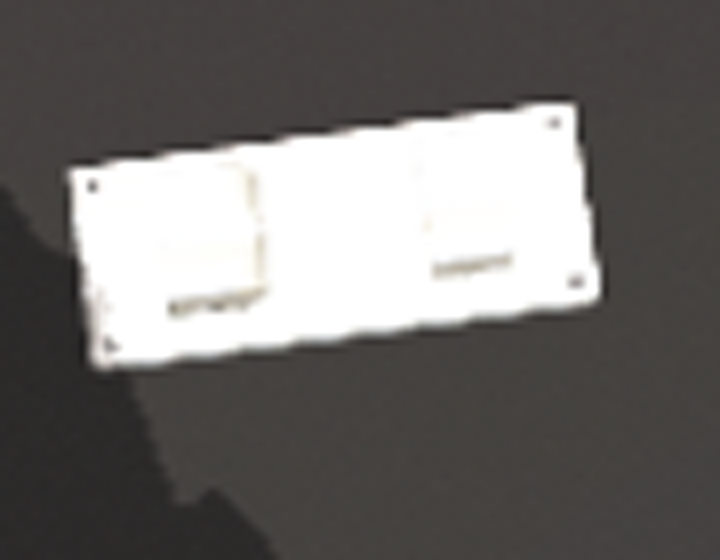

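```bash
python3 - <<'E'
from fit import *
c=lambda p:(np.array(p)+.5)/8-.5+[260,190]
a=np.radians(98.45);e=np.array([np.cos(a),np.sin(a)]);g=np.array([-e[1],e[0]])
for A,B,z in(((315,158),(552,312),.056),((232,216),(465,375),.042),((268,222),(495,378),.056),((308,262),(537,412),.006),((190,335),(432,488),.006),((210,218),(440,378),.056)):
    P=onplane("scene",c([A,B]),z)[:,:2];d=P[1]-P[0];print(d@e*1000,d@g*1000)
for nme in("top","scene"):
    C=cloud(nme,np.load(f"pics/{nme}_a9.npy"))
    for k in(-55,55):
        P=np.array([.515,-.0325])+e*k/1000;q=C.reshape(-1,3);l=(q[:,:2]-P)@np.c_[e,g]*1000
        m=(abs(l[:,0])<30)&(abs(l[:,1])<35)&(q[:,2]>.012);lo=np.percentile(l[m],[3,97],axis=0)
        top=q[m&(abs(l[:,0])<13)&(abs(l[:,1])<16)];lt=l[m&(abs(l[:,0])<13)&(abs(l[:,1])<16)]
        f=least_squares(lambda p:p[0]+p[1]*abs(lt[:,1]-p[2])+p[3]*lt[:,0]-top[:,2]*1000,[42,.87,0,0],loss='soft_l1').x
        print(nme,k,m.sum(),'ctr',lo.mean(0),'ext',lo[1]-lo[0],'notch',f,cv2.minAreaRect(q[m][:,:2].astype(np.float32)*1000)[2])
E
```

```text
110.76678063709724 -0.027067169675195336
111.1314135817754 -0.23214326481514888
105.70698652366039 -1.0008454302047762
109.00044783790784 1.9654585191951393
109.86990143988127 7.200488852375489
108.65856448052465 -0.9120497613807816
top -55 190 ctr [ 0.642  -0.2067] ext [32.5681 48.5528] notch [41.549   0.8768 -1.3137 -0.0139] 8.83752727508545
top 55 234 ctr [-5.6699  0.8326] ext [40.1391 47.9922] notch [41.5613  0.9115 -0.1128  0.0389] 8.341296195983887
scene -55 389 ctr [ 0.4198 -1.4406] ext [34.4669 49.4294] notch [43.4867  0.8504 -0.0088 -0.034 ] 9.129605293273926
scene 55 449 ctr [-3.0397 -0.8858] ext [37.1172 48.7081] notch [42.4987  0.8855  0.7958 -0.0482] 8.082719802856445
```

The saddle stands upright on the pad. Its notch is in line with the fixed one to about 1 mm, and the spacing is about 110 mm. Now I'll measure the column.

```bash
python3 - <<'E'
from h import *
a=cv2.imread("pics/top0.png");b=cv2.imread("pics/scene0.png")
cv2.imwrite("pics/c1.png",cv2.resize(a[160:250,150:200],None,fx=6.5,fy=6.5,interpolation=cv2.INTER_CUBIC))
cv2.imwrite("pics/c2.png",cv2.resize(b[280:345,305:420],None,fx=6.5,fy=6.5,interpolation=cv2.INTER_CUBIC))
E
```

```text
(no output)
```

View pics/c1.png

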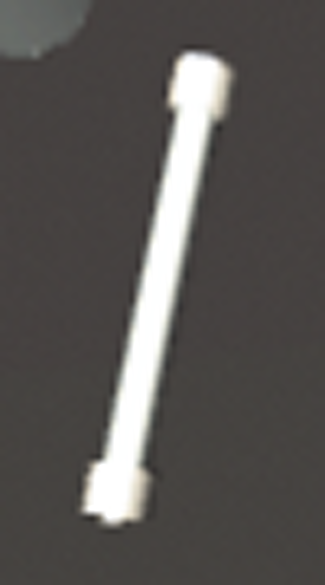

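View pics/c2.png

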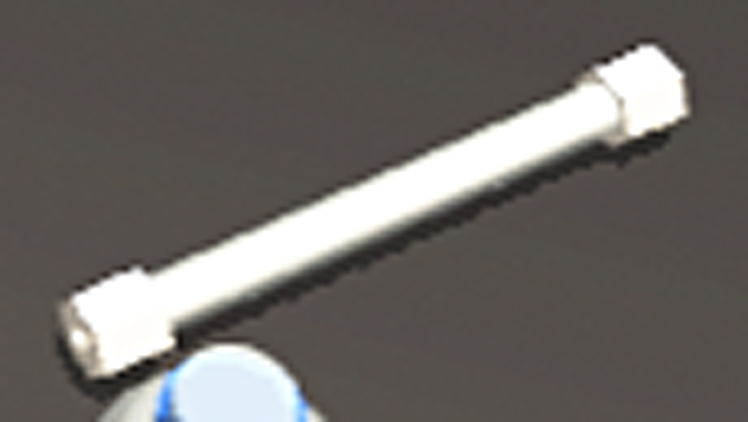

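```bash
python3 - <<'E'
from fit import *
for n,pts,off in(("top",[(193,116),(126,462)],[150,160]),("scene",[(605,112),(162,300)],[305,280]),("top",[(203,54),(113,520)],[150,160]),("scene",[(667,90),(82,325)],[305,280])):
    P=onplane(n,(np.array(pts)+.5)/6.5-.5+off,.014);d=P[0]-P[1];print(n,P.mean(0),np.linalg.norm(d),np.degrees(np.arctan2(d[1],d[0])))
E
python3 - <<'E'
from fit import *
C=np.load("pics/scene0c.npy")
# glass points: fit line through top points
for nme in("top","scene"):
    C=np.load(f"pics/{nme}0c.npy").reshape(-1,3)
    u=np.array([np.cos(np.radians(-8)),np.sin(np.radians(-8))]);l=(C[:,:2]-[.562,.261])@np.c_[u,[-u[1],u[0]]]*1000
    m=(abs(l[:,0])<75)&(abs(l[:,1])<18)&(C[:,2]>.017)&(C[:,2]<.032)
    p=np.polyfit(l[m,0],l[m,1],1);print(nme,m.sum(),p,np.degrees(np.arctan(p[0])))
    c=(abs(l[:,0])<135)&(abs(l[:,1])<20)&(C[:,2]>.012)&(C[:,2]<.035);print(np.percentile(l[c,0],[1,99]))
print(arm.observe()['joints'])
E
```

```text
top [0.5604 0.2616 0.014 ] 0.18379553421001357 -7.110895623932965
scene [0.558 0.26  0.014] 0.18327172810917255 171.25081438044478
top [0.5625 0.2625 0.014 ] 0.24773406537490505 -7.071635550374558
scene [0.5589 0.2592 0.014 ] 0.23862607990752413 170.16284842695472
top 240 [0.0018 0.2322] 0.10067877266141759
[-120.5956  118.3216]
scene 480 [0.0031 0.601 ] 0.17808976592806042
[-118.5238  118.6411]
[-0.1909  0.2752 -0.3846  1.7667  0.1095  1.1198 -0.4557]
```

```bash
python3 - <<'E'
from h import *
plan([.5605,.2612,.12],toolR(82.1,0),10)
E
```

```text
[ [0.0046, 0.0089, 0.0131] , [0.01, -0.02, -7.33] , W],
[ [0.0034, 0.0094, 0.0131] , [0.01, -0.02, -7.33] , W],
[ [0.0022, 0.0098, 0.0131] , [0.01, -0.02, -7.33] , W],
[ [0.001, 0.01, 0.0131] , [0.01, -0.02, -7.33] , W],
[ [-0.0003, 0.01, 0.0131] , [0.01, -0.02, -7.33] , W],
[ [-0.0016, 0.0099, 0.0131] , [0.01, -0.02, -7.33] , W],
[ [-0.0028, 0.0096, 0.0131] , [0.01, -0.02, -7.33] , W],
[ [-0.004, 0.0092, 0.0131] , [0.01, -0.02, -7.33] , W],
[ [-0.0052, 0.0086, 0.0131] , [0.01, -0.02, -7.33] , W],
[ [-0.0062, 0.0079, 0.0131] , [0.01, -0.02, -7.33] , W],
clock 10.525 dist 0.016496563445285144 F [-0.6  0.5 -0.1]
```

```bash
python3 -m pendant '[[[0.0046,0.009,0.0131],[0,0,-7.33],0.0918],[[0.0034,0.0094,0.0131],[0,0,-7.33],0.0918],[[0.0022,0.0098,0.0131],[0,0,-7.33],0.0918],[[0.001,0.01,0.0131],[0,0,-7.33],0.08],[[-0.0003,0.01,0.0131],[0,0,-7.33],0.07],[[-0.0016,0.01,0.0131],[0,0,-7.33],0.06],[[-0.0028,0.0096,0.0131],[0,0,-7.33],0.06],[[-0.004,0.0092,0.0131],[0,0,-7.33],0.06],[[-0.0052,0.0086,0.0131],[0,0,-7.33],0.06],[[-0.006,0.008,0.0131],[0,0,-7.33],0.06]]' 25
python3 -m pendant '[[[0,0,0],[0,0,0],0.06],[[0,0,0],[0,0,0],0.06]]'
python3 snap.py b1 45
```

```text
clock: 11.78
position: [0.5622, 0.2555, 0.1182]
ee_rot: [-0.216, -3.132, 0.001]
force: [0.1, -0.3, 0.3]
width: 0.656
clock: 12.02
position: [0.562, 0.2552, 0.1186]
ee_rot: [-0.228, -3.132, 0.001]
force: [0.2, 0.3, -0.2]
width: 0.649
clock 12.025 G [0.56199787 0.25515998 0.13741488] yaw y 81.6625680915165 tilt 0.0906004448156057 F [ 0.21581541  0.28278126 -0.17824055] w 59.54668841951747 j [-0.12  0.6  -0.59  1.68  0.39  0.98  0.58]
scene off 325 233 scale 7.777777777777778
top off 120 155 scale 7.777777777777778
```

View pics/scene_b1.png

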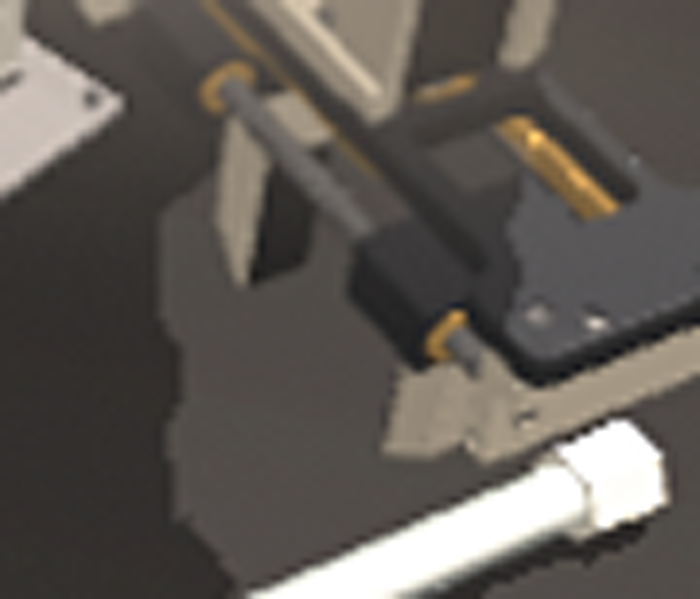

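View pics/top_b1f.png

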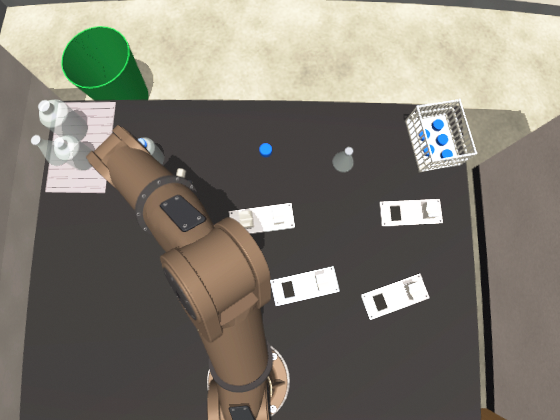

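View pics/scene_b1f.png

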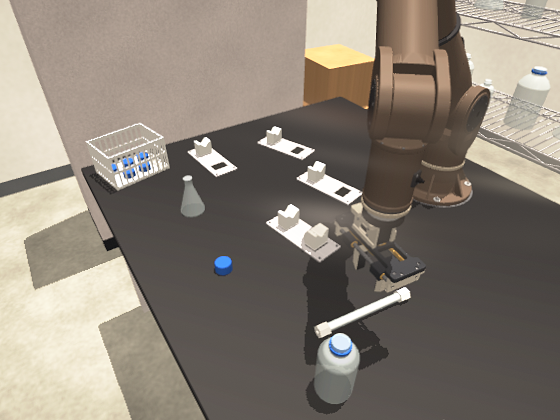

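```bash
python3 - <<'E'
from h import *
plan([.5605,.2612,.004],toolR(82.1,0),5)
E
```

```text
[ [0.0005, 0.0012, 0.023] , [-0.01, -0.01, -0.08] , W],
[ [0.0005, 0.0012, 0.023] , [-0.01, -0.01, -0.08] , W],
[ [0.0005, 0.0012, 0.023] , [-0.01, -0.01, -0.08] , W],
[ [0.0005, 0.0012, 0.023] , [-0.01, -0.01, -0.08] , W],
[ [0.0005, 0.0012, 0.023] , [-0.01, -0.01, -0.08] , W],
clock 12.125 dist 0.02300073565585173 F [-0.1 -0.   0.3]
```

```bash
python3 -m pendant '[[[0.0008,0.002,0.022],[0,0,-0.2],0.06],[[0.0008,0.002,0.022],[0,0,-0.2],0.06],[[0.0008,0.002,0.022],[0,0,0],0.06],[[0,0,0.02],[0,0,0],0.06],[[0,0,0.01],[0,0,0],0.06],[[0,0,0],[0,0,0],0.06]]'; python3 snap.py b2 45
```

```text
clock: 12.88
position: [0.5603, 0.261, 0.0214]
ee_rot: [-0.214, -3.132, 0.002]
force: [0.3, -0.8, -0.2]
width: 0.654
clock 12.875 G [0.56036792 0.26100114 0.04024828] yaw y 82.17796872032979 tilt 0.13614316906662513 F [ 0.25432912 -0.82148067 -0.19224347] w 60.070816794124106 j [-0.17  0.72 -0.54  1.75  0.48  0.81  0.5 ]
scene off 321 265 scale 7.777777777777778
top off 127 163 scale 7.777777777777778
```

View pics/scene_b2.png

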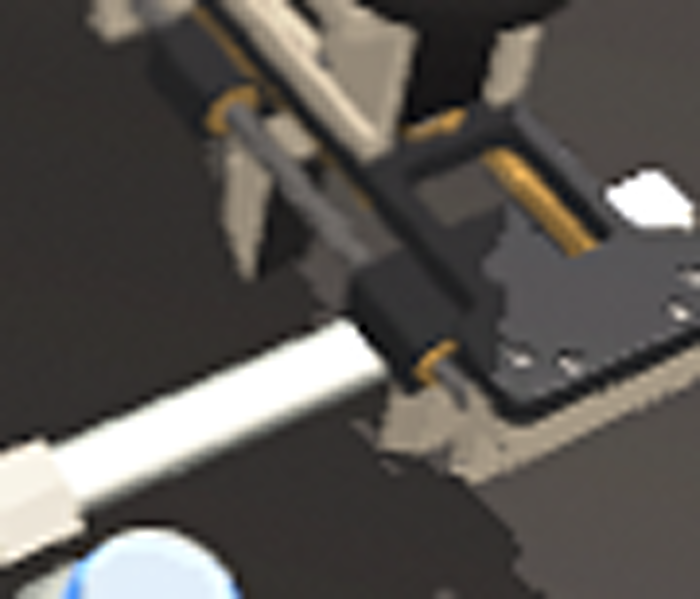

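Column between the fingers. Lower the rest and close.

```bash
python3 -m pendant '[[[0,0,0.01],[0,0,0],0.06],[[0,0,0.007],[0,0,0],0.06],[[0,0,0],[0,0,0],0.06],[[0,0,0],[0,0,0],0.04],[[0,0,0],[0,0,0],0.015],[[0,0,0],[0,0,0],0.01],[[0,0,0],[0,0,0],0.01],[[0,0,0],[0,0,0],0.01]]' 30;python3 -m pendant '[[[0,0,0],[0,0,0],0.01],[[0,0,0],[0,0,0],0.01]]'; python3 snap.py b3 45
```

```text
clock: 13.98
position: [0.5606, 0.2612, 0.0049]
ee_rot: [-0.214, -3.133, 0.001]
force: [-0.3, -0.5, 0.4]
width: 0.208
clock: 14.22
position: [0.5606, 0.2612, 0.0049]
ee_rot: [-0.214, -3.133, 0.001]
force: [0.0, -1.0, 0.9]
width: 0.209
clock 14.225 G [0.56061488 0.26122123 0.02374336] yaw y 82.18715593618514 tilt 0.09079441412994181 F [ 0.02941388 -1.02114357  0.86222664] w 19.187879280061537 j [-0.18  0.74 -0.52  1.76  0.5   0.78  0.49]
scene off 320 269 scale 7.777777777777778
top off 128 164 scale 7.777777777777778
```

View pics/scene_b3.png

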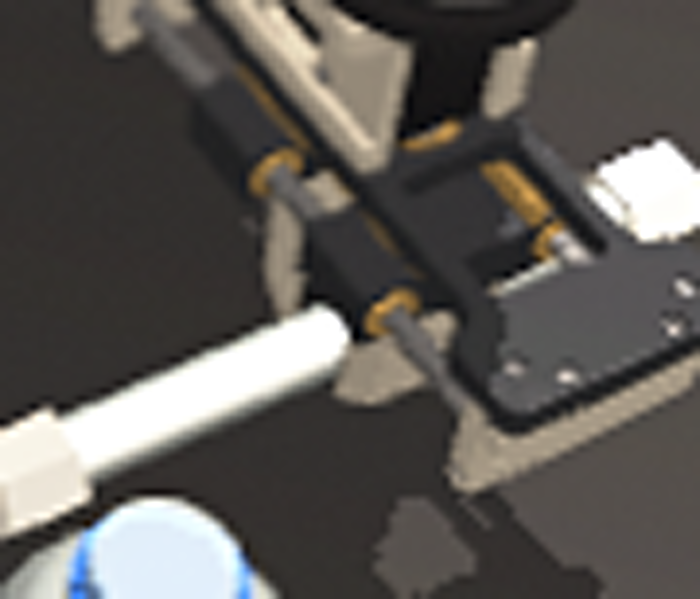

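```bash
python3 -m pendant '[[[0,0,-0.02],[0,0,0],0.01],[[0,0,-0.035],[0,0,0],0.01],[[0,0,-0.04],[0,0,0],0.01],[[0,0,-0.04],[0,0,0],0.01],[[0,0,-0.04],[0,0,0],0.01],[[0,0,-0.03],[0,0,0],0.01],[[0,0,-0.01],[0,0,0],0.01],[[0,0,0],[0,0,0],0.01]]' 35; python3 snap.py b4 55
python3 - <<'E'
from h import *
print(arm.observe()['ft_torque'])
plan([.515,-.0325,.20],toolR(8.45,0),10)
E
```

```text
clock: 15.32
position: [0.5609, 0.2614, 0.2202]
ee_rot: [-0.214, -3.133, 0.001]
force: [0.1, -0.3, -2.3]
width: 0.207
clock 15.325 G [0.56090054 0.26137379 0.23900997] yaw y 82.1952129453025 tilt 0.0605700342058727 F [ 0.09825279 -0.32482033 -2.28299339] w 18.984385045854584 j [-0.1   0.51 -0.64  1.56  0.32  1.18  0.64]
scene off 326 188 scale 6.363636363636363
top off 98 138 scale 6.363636363636363
[ 0.07737539 -0.17530794  0.02637932]
[ [0.0005, -0.0297, 0.0019] , [-0.02, -0.01, 7.37] , W],
[ [-0.0033, -0.0295, 0.0019] , [-0.02, -0.01, 7.37] , W],
[ [-0.0071, -0.0288, 0.0019] , [-0.02, -0.01, 7.37] , W],
[ [-0.0107, -0.0277, 0.0019] , [-0.02, -0.01, 7.37] , W],
[ [-0.0142, -0.0261, 0.0019] , [-0.02, -0.01, 7.37] , W],
[ [-0.0174, -0.024, 0.0019] , [-0.02, -0.01, 7.37] , W],
[ [-0.0203, -0.0216, 0.0019] , [-0.02, -0.01, 7.37] , W],
[ [-0.023, -0.0188, 0.0019] , [-0.02, -0.01, 7.37] , W],
[ [-0.0252, -0.0157, 0.0019] , [-0.02, -0.01, 7.37] , W],
[ [-0.027, -0.0124, 0.0019] , [-0.02, -0.01, 7.37] , W],
clock 15.425 dist 0.02974229772020128 F [-0.1  0.2 -1.6]
```

View pics/scene_b4f.png

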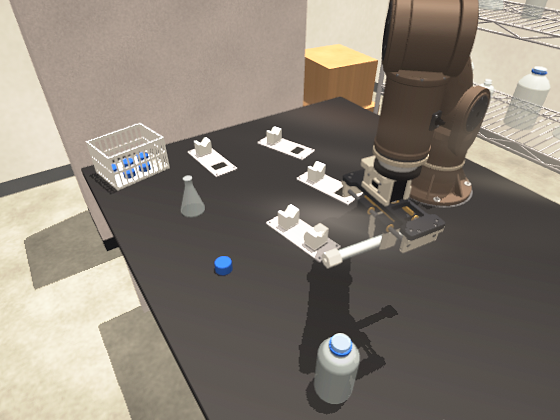

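```bash
python3 -m pendant '[[[0.0005,-0.0297,0.002],[0,0,7.37],0.01],[[-0.0033,-0.0295,0.002],[0,0,7.37],0.01],[[-0.007,-0.0288,0.002],[0,0,7.37],0.01],[[-0.0107,-0.0277,0.002],[0,0,7.37],0.01],[[-0.0142,-0.026,0.002],[0,0,7.37],0.01],[[-0.0174,-0.024,0.002],[0,0,7.37],0.01],[[-0.0203,-0.0216,0.002],[0,0,7.37],0.01],[[-0.023,-0.0188,0.002],[0,0,7.37],0.01],[[-0.0252,-0.0157,0.002],[0,0,7.37],0.01],[[-0.027,-0.0124,0.002],[0,0,7.37],0.01]]'
python3 -m pendant '[[[0,0,0],[0,0,0],0.01],[[0,0,0],[0,0,0],0.01]]'
python3 snap.py b5 60
python3 - <<'E'
from h import *
plan([.515,-.0325,.20],toolR(8.45,0),1)
E
```

```text
clock: 16.68
position: [0.5146, -0.0329, 0.1987]
ee_rot: [-2.054, -2.373, 0.005]
force: [-0.4, -0.4, -1.0]
width: 0.211
clock: 16.92
position: [0.5153, -0.0312, 0.1993]
ee_rot: [-2.047, -2.38, 0.003]
force: [0.4, 0.8, -0.9]
width: 0.21
clock 16.925 G [ 0.51538767 -0.03123621  0.21811875] yaw y 8.591402218857027 tilt 0.029091823839949665 F [ 0.44187482  0.78029958 -0.92435863] w 19.322095723289397 j [ 0.21  0.31 -0.32  1.85  0.12  1.   -0.01]
scene off 245 116 scale 5.833333333333333
top off 198 153 scale 5.833333333333333
[ [-0.0017, -0.0009, -0.0003] , [-0.13, -0.03, 0.19] , W],
clock 17.025 dist 0.0019407463474628575 F [-0.1 -0.1 -1.6]
```

View pics/scene_b5.png

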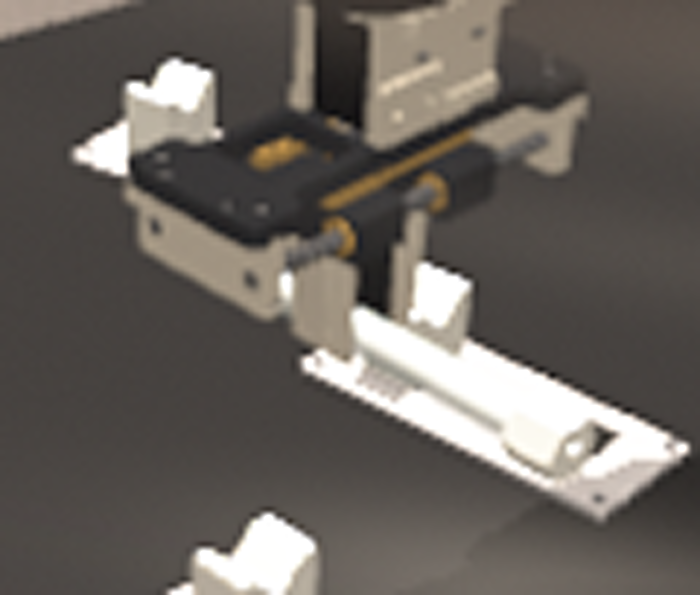

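View pics/top_b5.png

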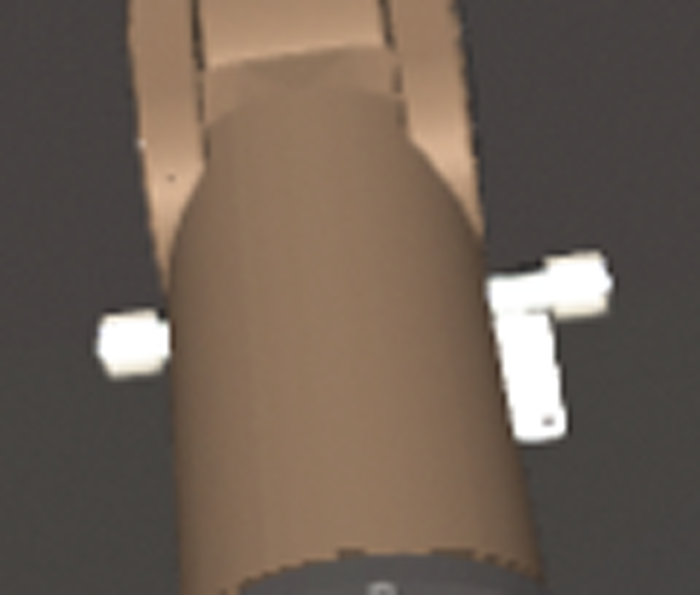

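```bash
python3 - <<'E'
from fit import *
P=onplane("top",(np.array([(98,344),(611,285)])+.5)/5.8333-.5+[198,153],.2075);d=P[0]-P[1]
print(P.mean(0),np.linalg.norm(d),np.degrees(np.arctan2(d[1],d[0])))
C=cloud("top",np.load("pics/top_b5.npy")).reshape(-1,3)
a=np.radians(98.45);e=np.array([np.cos(a),np.sin(a)]);g=np.array([-e[1],e[0]]);l=(C[:,:2]-[.5153,-.0312])@np.c_[e,g]*1000
for s in(1,-1):
    m=(l[:,0]*s>90)&(l[:,0]*s<135)&(abs(l[:,1])<25)&(C[:,2]>.19)&(C[:,2]<.235);print(m.sum(),np.percentile(l[m],[2,50,98],axis=0),np.median(C[m,2]),np.percentile(C[m,2],90))
E
```

```text
[ 0.5157 -0.0303  0.2075] 0.2484528442634626 97.57793481080905
108 [[ 91.2087 -12.8006]
 [106.1927   2.0782]
 [119.2463  14.3515]] 0.21869088331410408 0.2221420912314044
109 [[-121.5704  -14.6521]
 [-105.6908    1.6997]
 [ -90.8555   13.9066]] 0.21830261596155576 0.22327993261986168
```

```bash
python3 -m pendant '[[[-0.0017,-0.0006,0.02],[0,0,0.15],0.01],[[0,0,0.03],[0,0,0],0.01],[[0,0,0.03],[0,0,0],0.01],[[0,0,0.025],[0,0,0],0.01],[[0,0,0.015],[0,0,0],0.01],[[0,0,0],[0,0,0],0.01],[[0,0,0],[0,0,0],0.01]]';python3 snap.py b6 50
```

```text
clock: 17.9
position: [0.5158, -0.0334, 0.0809]
ee_rot: [-2.053, -2.378, 0.001]
force: [-0.5, -0.0, -1.6]
width: 0.209
clock 17.9 G [ 0.51585881 -0.03343845  0.09966637] yaw y 8.371981646553074 tilt -0.01821093690234353 F [-0.46962528 -0.01166087 -1.60730125] w 19.22024133299611 j [ 0.18  0.46 -0.29  1.98  0.19  0.73 -0.08]
scene off 253 164 scale 7.0
top off 210 170 scale 7.0
```

View pics/scene_b6.png

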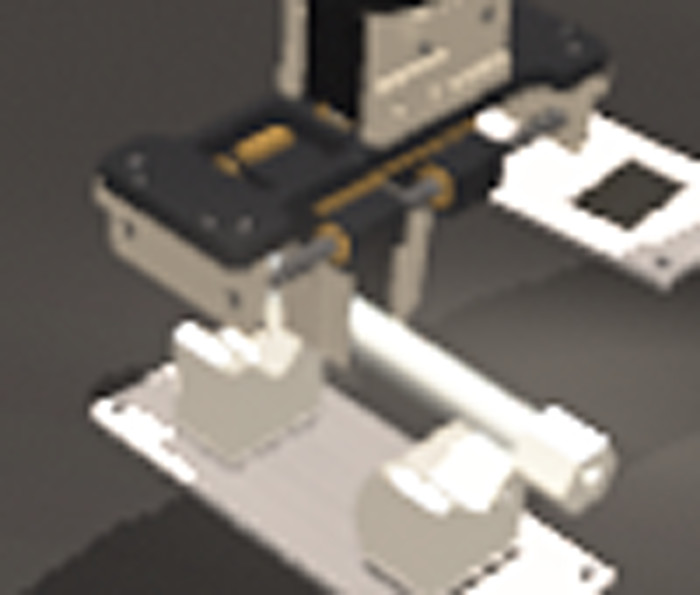

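```bash
python3 -m pendant '[[[0,-0.0008,0.01],[0,0,0],0.01],[[0.0008,0,0.01],[0,0,0],0.01],[[0,0,0.008],[0,0,0],0.01],[[0,0,0],[0,0,0],0.01],[[0,0,0],[0,0,0],0.01]]';python3 -m pendant '[[[0,0,0.001],[0,0,0],0.01],[[0,0,0.001],[0,0,0],0.01],[[0,0,0],[0,0,0],0.01]]';python3 -m pendant '[[[0,0,0.001],[0,0,0],0.01],[[0,0,0.001],[0,0,0],0.01],[[0,0,0],[0,0,0],0.01]]'
```

```text
clock: 18.62
position: [0.5143, -0.033, 0.0521]
ee_rot: [-2.053, -2.376, 0.002]
force: [0.5, -0.1, -1.5]
width: 0.208
clock: 19.0
position: [0.5142, -0.0331, 0.0501]
ee_rot: [-2.053, -2.376, 0.002]
force: [0.1, 0.2, -1.4]
width: 0.206
clock: 19.38
position: [0.5142, -0.0331, 0.048]
ee_rot: [-2.053, -2.376, 0.003]
force: [0.6, -0.2, -1.9]
width: 0.203
```

```bash
python3 -m pendant '[[[0,0,0.001],[0,0,0],0.01],[[0,0,0],[0,0,0],0.01]]';python3 -m pendant '[[[0,0,0.001],[0,0,0],0.01],[[0,0,0],[0,0,0],0.01]]';python3 snap.py b7 50
```

```text
clock: 19.62
position: [0.5145, -0.033, 0.0472]
ee_rot: [-2.054, -2.377, 0.002]
force: [0.9, 1.0, -0.5]
width: 0.206
clock: 19.88
position: [0.5151, -0.033, 0.0465]
ee_rot: [2.054, 2.377, -0.001]
force: [2.4, 0.4, 3.0]
width: 0.202
clock 19.875 G [ 0.5150612  -0.03297882  0.06529945] yaw y 8.346985199895212 tilt -0.02199519697541735 F [2.43550299 0.42721654 2.96714653] w 18.55115532417569 j [ 0.16  0.51 -0.27  2.01  0.22  0.65 -0.1 ]
scene off 252 174 scale 7.0
top off 211 172 scale 7.0
```

View pics/scene_b7.png

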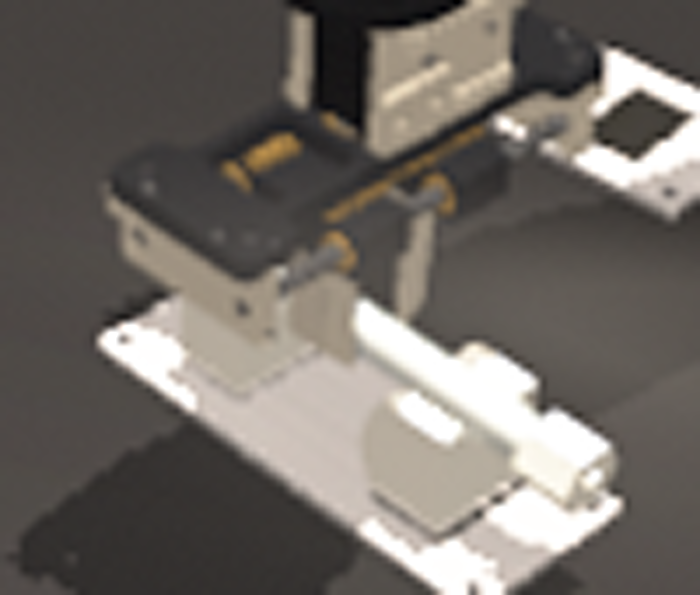

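```bash
python3 -m pendant '[[[0,0.0007,0.0005],[0,0,0],0.01],[[0,0,0.0004],[0,0,0],0.01],[[0,0,0],[0,0,0],0.01]]';python3 -m pendant '[[[0,0,0],[0,0,0],0.01],[[0,0,0],[0,0,0],0.01],[[0,0,0],[0,0,0],0.01]]' 5
```

```text
clock: 20.35
position: [0.5156, -0.033, 0.046]
ee_rot: [2.054, 2.377, -0.001]
force: [0.3, 0.1, 11.2]
width: 0.206
clock: 20.72
position: [0.5156, -0.033, 0.0457]
ee_rot: [2.054, 2.377, -0.001]
force: [1.2, -0.2, 7.7]
width: 0.217
```

```bash
python3 -m pendant '[[[0,0,0],[0,0,0],0.023],[[0,0,0],[0,0,0],0.026],[[0,0,0],[0,0,0],0.032],[[0,0,0],[0,0,0],0.045],[[0,0,0],[0,0,0],0.06],[[0,0,0],[0,0,0],0.06]]';python3 snap.py b8 50
```

```text
clock: 21.48
position: [0.5149, -0.033, 0.0452]
ee_rot: [-2.053, -2.376, 0.002]
force: [-0.0, 0.6, 0.1]
width: 0.614
clock 21.475 G [ 0.5148986  -0.03296358  0.06396677] yaw y 8.340411358436727 tilt -0.012880906782202071 F [-0.01490241  0.64717559  0.06299111] w 56.40889180108346 j [ 0.16  0.51 -0.27  2.01  0.22  0.65 -0.11]
scene off 252 174 scale 7.0
top off 211 172 scale 7.0
```

View pics/scene_b8.png

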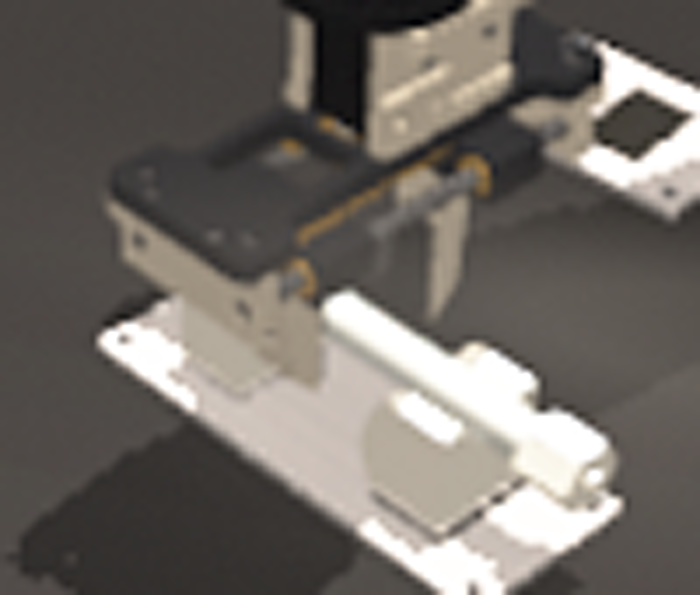

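Released and it rests steadily. Retreat straight up, then to the side, and look.

```bash
python3 -m pendant '[[[0,0,-0.01],[0,0,0],0.06],[[0,0,-0.02],[0,0,0],0.06],[[0,0,-0.04],[0,0,0],0.06],[[0,0,-0.05],[0,0,0],0.06],[[0,0,-0.05],[0,0,0],0.06],[[-0.05,0,-0.02],[0,0,0],0.06],[[-0.06,0,0],[0,0,0],0.06],[[-0.06,0,0],[0,0,0],0.06],[[-0.06,0,0],[0,0,0],0.06],[[-0.03,0,0],[0,0,0],0.06]]'
python3 - <<'E'
from fit import *
for n,x,y,w,h in(("scene",255,180,100,85),("top",215,185,100,70)):
    im,d=arm.get_image(n);np.save(f"pics/{n}_e.npy",d);cv2.imwrite(f"pics/{n}_ef.png",im[:,:,::-1]);cv2.imwrite(f"pics/{n}_e.png",cv2.resize(im[y:y+h,x:x+w,::-1],None,fx=7,fy=7,interpolation=cv2.INTER_CUBIC))
    C=cloud(n,d).reshape(-1,3);a=np.radians(98.45);e=np.array([np.cos(a),np.sin(a)]);g=np.array([-e[1],e[0]]);l=(C[:,:2]-[.515,-.0325])@np.c_[e,g]*1000
    m=(abs(l[:,0])<135)&(abs(l[:,1])<9)&(C[:,2]>.052)&(C[:,2]<.08);p=np.polyfit(l[m,0],l[m,1],1)
    print(n,m.sum(),'ends',np.percentile(l[m,0],[.5,99.5]),'lat',p,'z +',np.percentile(C[m&(l[:,0]>0)&(l[:,0]<90),2],[50,90]),'z -',np.percentile(C[m&(l[:,0]<0)&(l[:,0]>-90),2],[50,90]))
E
```

```text
clock: 22.82
position: [0.5522, -0.2943, 0.2357]
ee_rot: [-2.059, -2.373, 0.004]
force: [0.2, 1.2, -1.0]
width: 0.66
scene 486 ends [-119.1426  119.8191] lat [ 0.004  -2.9906] z + [0.0636 0.0662] z - [0.0646 0.0668]
top 436 ends [-120.8325  117.8593] lat [-0.0005  0.6094] z + [0.0631 0.0665] z - [0.0629 0.0662]
```

View pics/scene_e.png

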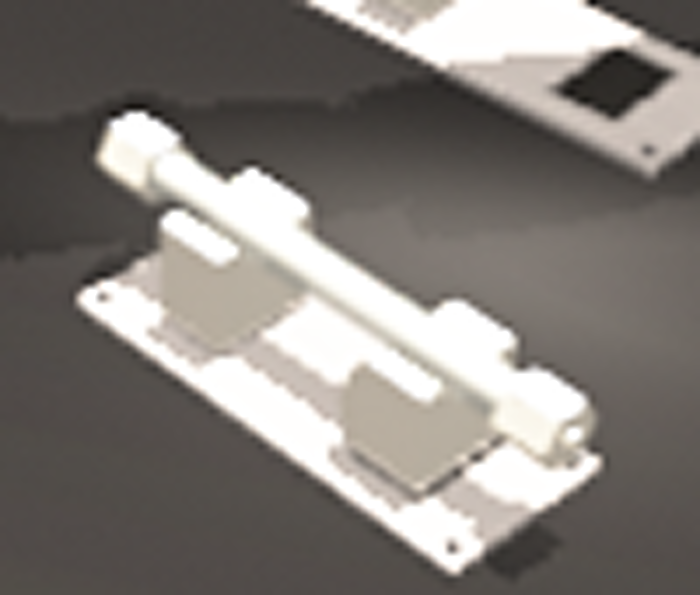

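View pics/top_e.png

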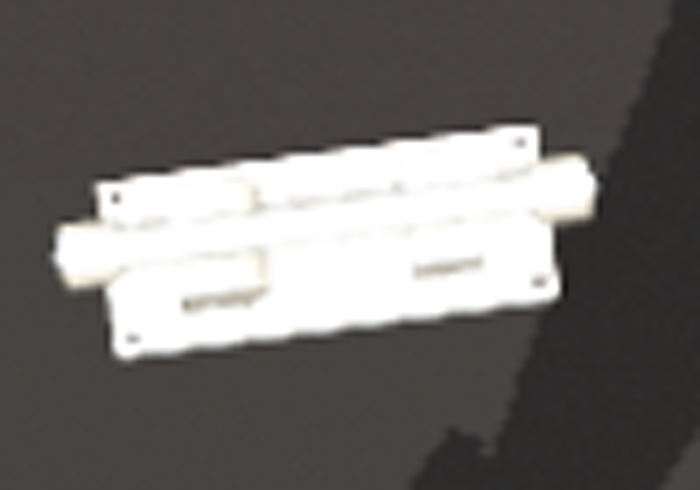

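View pics/scene_ef.png

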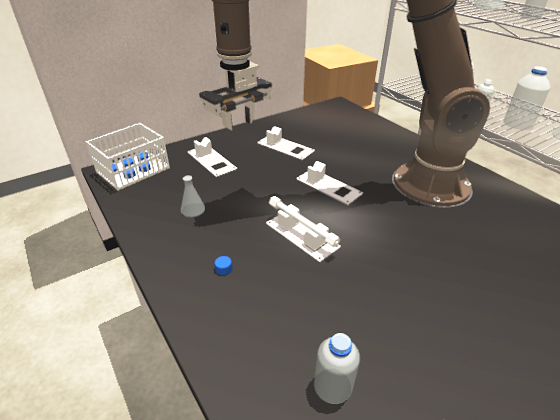

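The final views show the column lying level in both notches and centred. The bottle, flask and cap are where they started. I'm handing the job in.

```bash
python3 -c "
from cell import arm
print(arm.sign_off(), arm.observe()['clock'])"
```

```text
the job is handed in; nothing more can be done
the job is handed in; nothing more can be done
```

I finished the job and handed it in at about 23 s of robot time.

**What I did**
- I stopped the rocking saddle by gripping its end faces. Depth images put it at about 66° from vertical in the hand, so I turned it 66° and set it sole down on the pad of the leftmost cradle. It never stood on the bench.
- I lifted the glass column by its middle, turned it in line with the cradle, lowered it into both notches until I felt contact, and let go.

**Last checks**
- **Saddle:** it stands upright on the pad. Measured before the column was laid, its notch was in line with the fixed one to about 1 mm and the spacing was about 110 mm.
- **Column:** it lies level with its axis about 54 mm above the bench, centred to about 1.5 mm, with the glass in both notches.
- **Bystanders and arm:** the bottle, flask and cap look unmoved in the last scene picture, and the arm was clear of everything.

**What disagreed**
- **Early contact:** the saddle touched the pad about 3 mm higher than I had worked out. The wrist force reached about 52 N through the held saddle before I backed off and released it. That is below the 120 N wrist limit, and I believe only the saddle was touching, not the gripper.
- **Column's sideways position:** the two cameras differed by 3 to 4 mm, which I put down to viewing angle and calibration.

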